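Press a seized digestion liner out of its pressure jacket

TASK

A sealed white liner has seized inside the brown pressure jacket that is clamped in the bench holder. Press it out from behind with the push-out rod, through the access hole in the jacket's closed end, until enough stands out of the mouth to take hold of; put the rod back on its rest as it lay, then draw the liner out and lower it by hand into the free lane of the liner rack, without dropping it. The liner must never touch the bench, and everything else on the bench stays where it is.

Things in the scene. Friction and masses are not known exactly. Their poses are not given: they have to be found in the camera images.
- holder: Aluminium bench holder, fixed, turned only about the vertical: base plate 116 x 136 x 10 mm, two saddles with steel straps (tops 115 mm high) and clamped in them, level, a brown round jacket 52 mm in diameter, 120 mm long. Origin: centre of the base's underside. The jacket's axis runs along the holder's y at x = 0, z = 85 mm; closed end at y = -60, open mouth at y = +60 mm.
- access_hole (a point): Centre of the access hole, 17 mm in diameter, on the outer face of the jacket's closed end; the end wall is 10 mm thick, then the bore, 37.6 mm wide and 110 mm deep, begins. Axes as the holder's: +y points into the jacket, the way to push.
- mouth (a point): Centre of the jacket's open mouth, 120 mm from the access hole; axes as the holder's: +y points out of the mouth, the way the liner comes out.
- liner: The seized liner: closed white cylinder 36 mm in diameter, 106 mm long, about 0.2 kg; origin at its centre, +y along it towards the mouth. It starts flush with the mouth (within 4 mm), nothing to grip. It is jammed, by 7 to 17 N, over the first 30 mm of travel, then slides freely; pushed 65 to 75 mm it still rests safely in the bore, pushed more than 95 mm it drops out.
- liner_foot (a point): Centre of the liner's rear end face, the one the rod presses on; 53 mm behind its centre.
- liner_cap (a point): Centre of the liner's front end face, towards the mouth; 53 mm ahead of its centre.
- rod: Push-out rod, 186 mm long, 0.14 kg, lying level on its rest: round black grip 22 mm in diameter and 70 mm long, a steel flange 32 mm in diameter, and a steel shaft 10 mm in diameter with a flat tip. Its axis is its x axis, the tip at +x. Origin: on the axis in the grip; from there the tip is at x = +145 mm, the flange at x = +29 to +35 mm, the grip's end at x = -41 mm.
- rest: White rest for the rod, fixed to the bench: base plate 176 x 56 x 8 mm with two V-notched forks 8 mm thick at x = -73 and +73 mm, tops up to 67 mm high. Origin: centre of its underside. At home the rod's axis lies along the rest's x axis at y = 0, z = 60 mm, the tip towards +x, the rod's origin at x = -42 mm: one fork carries the shaft 30 mm from its tip, the other the rear of the grip.
- rack: White liner rack, fixed to the bench: base plate 150 x 92 x 8 mm with two lanes parallel to its y axis, at x = -39 and x = +39 mm. Origin: centre of its underside. Each lane has V notches 8 mm thick at y = -32 and +32 mm; a liner lying in a lane has its axis along the rack's y at z = 45 mm. The lane at x = -39 mm is taken by the clean liner, the one at x = +39 mm is free.
- clean_liner: Another liner, same as the seized one, lying in the taken lane of the rack; leave it. Origin at its centre, y along its length.
- beaker: Glass beaker, 72 mm in diameter, 85 mm high, standing beside the mouth of the jacket on the side away from the robot; origin at the centre of its foot.
- acid_bottle: Amber bottle, 60 mm in diameter, 120 mm high, standing beyond the rod's path; origin at the centre of its foot.
- jar: White jar, 64 mm in diameter, 70 mm high, between robot and holder; origin at the centre of its foot.
- screw_cap: Black ribbed screw cap of the vessel, 62 mm in diameter, 39 mm high, beyond the holder; origin at the centre of its foot.
- spare_jacket: Brown pressure jacket, 54 mm in diameter, 120 mm high, standing upright; origin at the centre of its foot.
- spatula: Steel laboratory spatula, 180 mm long, 8 mm high, lying near the robot; origin on the bench under its middle.
- sample_pot: White sample pot, 40 mm in diameter, 58 mm high, standing beside the rod's rest, 65 mm or more clear of the rod's axis; origin at the centre of its foot.
Things that resemble listed ones, but are neither listed nor needed, are in the scene too. Leave any blue look-alike of the rest alone. Leave any orange look-alike of the rack alone.

How it is judged:
By the outcome, as a careful person would: the job done as asked, in the order asked, and still so for the second after the job is handed in, with the robot touching nothing.
It also fails if it takes over 72 s, if anything falls off the work surface, if the arm or the gripper's body presses on something with over 40 N, if the wrist force passes 120 N, or if a joint passes its speed limit or range.

ROBOT

A 6-joint arm with a two-finger parallel gripper is mounted at the origin on the work surface. World frame = base frame: x ahead of the robot, y to its left, z up, the work surface at z = 0. Lengths are in mm, angles in rad, forces in N, time in s.
With the tool pointing down it reaches from about 325 to 775 mm from the base axis. Payload 5.5 kg.
Tool frame: the origin (TCP) lies at the centre of the arm's flange, where the gripper is bolted on; the fingertips stand 173 mm ahead of it and the grasp point (between the pads) lies 155 mm ahead of it; z points along the fingers, y is the line along which they close (so a half turn about z gives the same grasp; the last joint's range is limited). The gripper opens to 85 mm and grips with 20 to 120 N. Pads are 22 mm wide; open, the fingers measure 114 mm over their backs; the gripper's body (76 mm by 85 mm) begins 54 mm behind the grasp point. The pads swing forward as they close: fully open they stand 13 mm farther back than shut.
Start: joints at [1.274, 0.091, 1.231, -0, 1.82, -0.057], TCP at [142.509, 582.846, 404.675] pointing down, gripper open.
Joint ranges: [-2.87, 2.87], [-0.86, 2.18], [0.17, 2.46], [-1.51, 4.65], [0.06, 2.69], [-2.65, 2.65]. Speed limits (rad/s): [2.57, 2.57, 3.01, 3.14, 3.14, 3.14].

INTERFACE

Orientations are given as a 3x3 rotation matrix whose columns are the frame's x, y, z axes.
In Python, from bench import bot gives the robot as it stands.
- The arm moves only by the shell command python3 -m inch 'ROWS' [FORCE]. ROWS is JSON, a list of rows, each an object of numbers: "rx", "ry", "rz": the turn, a rotation vector about the tool's x, y, z in rad; "x", "y", "z": the shift along the tool's x, y, z in mm; "fingers": the finger opening in mm, from 0 to 85.4. A call has 1 to 8 rows; each row is the pose to reach, as a shift and turn from the pose commanded when the call began, along the tool's axes at that moment; what a row does not reach only later rows make up. A row lasts 1/10 s, in which the tool goes at most 50 mm and 8.59 degrees, less where a joint would pass 70% of its speed; a pose out of reach is approached as far as the arm can. A call with a gripper value outside its range is refused whole. The fingers move at their own pace and stop on an object; FORCE is the grip in N (left out, the last holds). Time passes only in rows, so rows that repeat a pose let the fingers close. It gives the time, the measured TCP pose, the force, the opening and the grip force at its end, in the units of the state.
- bot.state(): the state, without advancing time (a new reading comes with each control period).
- bot.grab_frame(name): name is "scene" or "side" or "wrist"; returns (picture, depth): 400x640x3 uint8, red, green, blue; 400x640 float32, mm along the optical axis (not along the pixel's ray), 0 where there is no reading.
- bot.calibration(name): a dict with "camera_matrix" (3x3 intrinsics, pixels), "T" (4x4, takes a point from camera to world coordinates). Camera axes: x right, y down, z forward; pixel columns grow to the right and rows downward; lengths in mm; the calibration is good to about 2 mm. A picture is of the moment at which its call begins: read the wrist's pose just before it. calibration takes no time and is no camera call; for the wrist camera it gives the pose at the moment of the call.
- bot.hand_in(): hands the job in; it is judged then, once.
Trained networks look in the newest picture that a camera, given by its name, has taken for a name from the list of things; names that differ only in an ending like _2 or _b are one class to them, and where a whole thing is asked for, a point or a joint stands for the part that bears it (a point fixed in the world has none). Each returns a list of dicts, best first, with "p" (0 to 1); they miss things now and then, are a little off and sometimes report something else, mostly with a low value. They report only what shows in the picture. A call takes as long as a camera call. They do not tell look-alikes from the thing itself.
- bot.trace(name, camera): "mask" (400x640 bool, what is visible of it).
- bot.spot_point(name, camera): "position" ([x, y, z] in mm, in world coordinates, good to about 4 mm: a listed point, or the origin of a listed thing).
The state is a dict: "t": time; "joints": joint angles; "joint_vel": joint speeds; "effort": joint torques, N m; "ee_pos": TCP position; "tcp_rot": TCP orientation; "force": force on the tool from outside, world axes, zero at the start; "torque": the same for the moment, N m; "opening": finger opening in mm; "grasp_force": force on a finger pad.
Only numpy, scipy, OpenCV 4.12 (cv2) and the standard library are available. Lean on these libraries where they do the work, as an engineer would, in place of code of your own. Each camera call takes 0.05 s, during which the arm holds its last target. There are 200 camera calls.

## Working session

There is one attempt and no reset: what is moved stays moved. The work goes in short steps, Python scripts to look and compute and a shell command to move; the robot and the scene stay as the last step left them, time stands still between calls to the robot, and variables do not carry over. Pictures are saved under pics/ and viewed, at most 10 in all, crops included, and the job is handed in when it is done.

```bash
ls; mkdir -p pics
cat > h.py <<'E'
import numpy as np, cv2
from bench import bot
def save(cam,fn):
    im,d=bot.grab_frame(cam); cv2.imwrite(fn,im[:,:,::-1]); np.save(f'pics/{cam}_d.npy',d); return im,d
def proj(cam,P):
    c=bot.calibration(cam);K=np.array(c['camera_matrix']);T=np.linalg.inv(np.array(c['T']))
    p=(T[:3,:3]@np.array(P,float)+T[:3,3]);q=K@p;return (q[:2]/q[2]).round().astype(int)
def cloud(cam,d,m=None):
    c=bot.calibration(cam);K=np.array(c['camera_matrix']);T=np.array(c['T'])
    m=(d>0) if m is None else m&(d>0)
    v,u=np.nonzero(m);z=d[v,u]
    p=np.stack([(u-K[0,2])/K[0,0]*z,(v-K[1,2])/K[1,1]*z,z],1)
    return p@T[:3,:3].T+T[:3,3]
E
python3 - <<'E'
from h import *
A,_=save('scene','pics/s.png');B,_=save('side','pics/d.png')
names="holder access_hole mouth liner_cap rod rest rack clean_liner beaker acid_bottle jar screw_cap spare_jacket spatula sample_pot".split()
for n in names:
  for c in('scene','side'):
    print(n,c,[(np.round(r['position']).astype(int).tolist(),round(r['p'],2),proj(c,r['position']).tolist()) for r in bot.spot_point(n,c)[:3]])
print(bot.state()['t'])
E
```

```text
pics
holder scene [([577, 7, 2], 0.82, [308, 211]), ([594, -55, 85], 0.21, [294, 190])]
holder side [([577, 4, 1], 0.58, [331, 217]), ([385, 61, -2], 0.42, [271, 220])]
access_hole scene [([594, -54, 83], 0.78, [295, 191])]
access_hole side []
mouth scene [([568, 69, 82], 0.88, [319, 206]), ([651, 126, -1], 0.15, [311, 238])]
mouth side [([566, 67, 87], 0.92, [322, 187]), ([655, 124, -2], 0.45, [339, 194]), ([433, 378, 43], 0.37, [261, 159])]
liner_cap scene [([572, 64, 86], 0.6, [317, 205])]
liner_cap side [([431, 376, 42], 0.6, [261, 159])]
rod scene [([419, -415, 60], 0.53, [280, 134])]
rod side [([415, -419, 64], 0.93, [331, 306]), ([709, -107, -1], 0.4, [380, 229])]
rest scene [([322, -167, -4], 0.87, [329, 162]), ([420, -374, 0], 0.65, [286, 148]), ([322, -574, -2], 0.49, [279, 120])]
rest side [([320, -574, -1], 0.74, [316, 380]), ([321, -168, 1], 0.62, [271, 269])]
rack scene [([468, 358, -1], 0.84, [387, 252]), ([420, 584, 0], 0.58, [443, 286])]
rack side [([463, 359, -2], 0.95, [270, 170]), ([431, 583, 0], 0.64, [248, 142]), ([472, -22, 1], 0.18, [304, 228])]
clean_liner sc
[... 363 characters left out ...]
81, 229]), ([325, -320, 0], 0.43, [287, 305])]
jar scene [([473, -19, 1], 0.77, [323, 195])]
jar side [([476, -22, 2], 0.96, [305, 228])]
screw_cap scene [([686, 31, 1], 0.49, [290, 227])]
screw_cap side [([688, 28, -3], 0.58, [358, 208])]
spare_jacket scene [([684, 329, 2], 0.86, [339, 278])]
spare_jacket side [([690, 332, 1], 0.92, [328, 162])]
spatula scene [([388, 67, 0], 0.52, [352, 198]), ([326, -323, 4], 0.38, [308, 144])]
spatula side [([384, 62, -6], 0.51, [271, 221]), ([714, -107, 2], 0.48, [381, 229]), ([590, -52, 84], 0.46, [341, 207])]
sample_pot scene [([325, -321, 2], 0.49, [308, 145])]
sample_pot side [([569, 65, 91], 0.73, [323, 186]), ([328, -323, 0], 0.53, [289, 305])]
1.6
```

Run:
```python
import cv2,numpy as np
a=cv2.imread('pics/s.png')[90:320,220:500];b=cv2.imread('pics/d.png')[110:400,200:440]
a=cv2.resize(a,(400,329));b=cv2.resize(b,(400,483))
o=np.zeros((483,800,3),np.uint8);o[:329,:400]=a;o[:,400:]=b
cv2.imwrite('pics/o.png',o)
```

```text
(no output)
```

View pics/o.png

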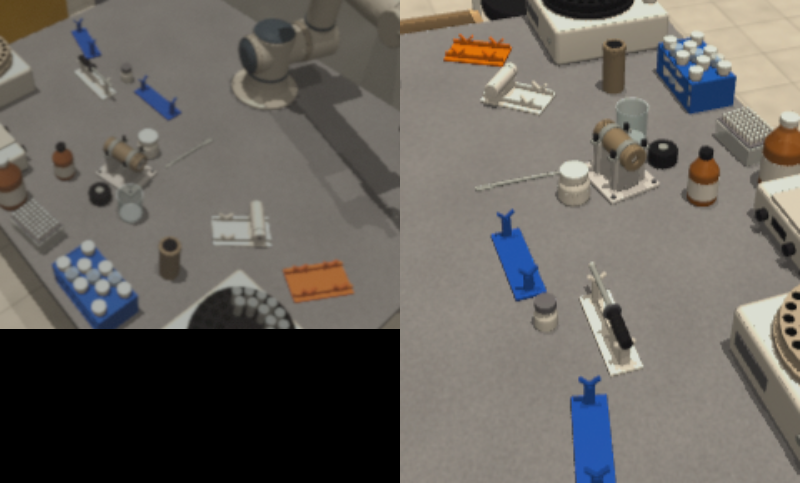

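The picture (both views side by side) shows three rest-shaped and two rack-shaped things.
- **Rests:** two blue look-alikes at side px (271,269) and (316,380). The white one carrying the rod is at about (331,306), near world (420,-374), with its tip towards +y. That one is the rest.
- **Racks:** an orange look-alike at side (248,142). The white one with the clean liner is at (270,170), near world (466,358). That one is the rack.

I'll look at the rack from above first, on the way to the rod.

```bash
cat >> h.py <<'E'
from scipy.spatial.transform import Rotation as Ro
def go(gp,yaw=None,R=None):
    """rows needed: gp = wanted grasp point (world), tool down, tool x at yaw"""
    s=bot.state();R0=np.array(s['tcp_rot']);p0=np.array(s['ee_pos'])
    if R is None:
        c,n=np.cos(yaw),np.sin(yaw);R=np.array([[c,n,0],[n,-c,0],[0,0,-1.]])
    tp=np.array(gp,float)-155*R[:,2]
    print('shift',(R0.T@(tp-p0)).round(1),'turn',Ro.from_matrix(R0.T@R).as_rotvec().round(4),'t',round(s['t'],2))
def where():
    s=bot.state();R=np.array(s['tcp_rot']);print('gp',(np.array(s['ee_pos'])+155*R[:,2]).round(1),'yaw x',np.arctan2(R[1,0],R[0,0]).round(4),'z',R[:,2].round(3),'j',np.round(s['joints'],2),'F',np.round(s['force'],1),'open',round(s['opening'],1),'gf',round(s['grasp_force'],1),'t',round(s['t'],2))
E
python3 - <<'E'
from h import *
where()
s=bot.state();R=np.array(s['tcp_rot']);print(R.round(3))
c=bot.calibration('wrist');T=np.array(c['T']);print(np.array(c['camera_matrix']).round(0).tolist());print((R.T@T[:3,:3]).round(3),(R.T@(T[:3,3]-s['ee_pos'])).round(1))
go([466,358,255],np.arctan2(R[1,0],R[0,0]))
E
```

```text
gp [142.5 582.9 249.7] yaw x 2.9018 z [ 0.  0. -1.] j [ 1.27  0.09  1.23  0.    1.82 -0.06] F [ 0.  -0.3 -0.6] open 85.2 gf 0.0 t 1.6
[[-0.971  0.237  0.   ]
 [ 0.237  0.971  0.   ]
 [-0.     0.    -1.   ]]
[[294.0, 0.0, 319.0], [0.0, 294.0, 201.0], [0.0, 0.0, 1.0]]
[[-0.    -0.946 -0.324]
 [ 1.    -0.    -0.   ]
 [ 0.    -0.324  0.946]] [82.8  0.1 29.6]
shift [-367.6 -141.6   -5.3] turn [0. 0. 0.] t 1.6
```

```bash
python3 -m inch '[{"x":-46,"y":-18,"rz":0.149,"z":0,"fingers":85},{"x":-92,"y":-35,"rz":0.298},{"x":-138,"y":-53,"rz":0.447},{"x":-184,"y":-71,"rz":0.596},{"x":-230,"y":-88,"rz":0.745},{"x":-276,"y":-106,"rz":0.894},{"x":-322,"y":-124,"rz":1.043},{"x":-368,"y":-142,"rz":1.192}]'
python3 - <<'E'
from h import *
where()
im,d=save('wrist','pics/w1.png')
for n in 'rack clean_liner mouth'.split():
  print(n,[(np.round(r['position'],1).tolist(),round(r['p'],2),proj('wrist',r['position']).tolist()) for r in bot.spot_point(n,'wrist')[:3]])
P=cloud('wrist',d)
def rect(P,zlo,zhi,c,r):
    m=(abs(P[:,2]-(zlo+zhi)/2)<(zhi-zlo)/2)&(np.hypot(P[:,0]-c[0],P[:,1]-c[1])<r);return P[m]
Q=rect(P,5,12,(466,358),100);print(len(Q),cv2.minAreaRect(Q[:,:2].astype(np.float32)))
for r in bot.trace('clean_liner','wrist')[:2]:
    C=cloud('wrist',d,r['mask']);C=C[C[:,2]>52];print(r['p'],len(C),cv2.minAreaRect(C[:,:2].astype(np.float32)),np.percentile(C[:,2],95), C.mean(0))
for r in bot.trace('rack','wrist')[:2]:
    C=cloud('wrist',d,r['mask']);C0=C[(C[:,2]<13)];print('rack',r['p'],len(C0),cv2.minAreaRect(C0[:,:2].astype(np.float32)),np.median(C0[:,2]))
E
```

```text
gp [142.5 582.9 249.7] yaw x 2.9018 z [ 0.  0. -1.] j [ 1.27  0.09  1.23  0.    1.82 -0.06] F [ 0.  -0.3 -0.6] open 85.2 gf 0.0 t 1.6
rack [([420.5, 582.1, -0.2], 0.82, [360, 334]), ([468.4, 355.7, -1.4], 0.7, [235, 380])]
clean_liner []
mouth []
569 ((406.921630859375, 397.2111511230469), (64.59330749511719, 47.23470687866211), 14.800044059753418)
rack 0.93 2613 ((414.13592529296875, 588.5028076171875), (91.8233413696289, 126.57940673828125), 60.38534164428711) 9.408658219783263
rack 0.71 609 ((407.036865234375, 399.5159606933594), (61.5202751159668, 47.69819641113281), 12.13005542755127) 9.169686846349975$[0]: bad value
```

View pics/w1.png

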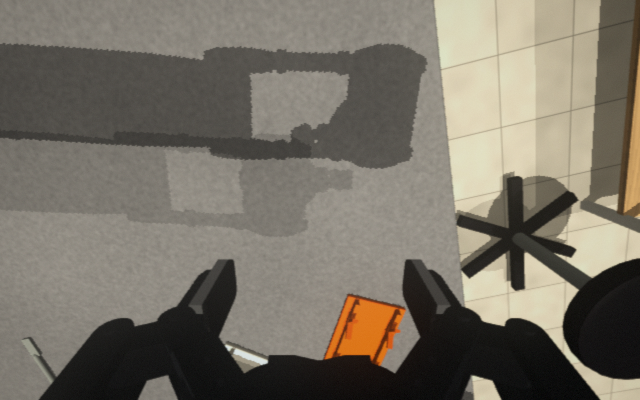

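The move was refused, so the arm still stands at the start. The picture shows only the orange look-alike at (365,330) and the edge of the white rack at (245,352). I'll check the row format and retry.

```bash
python3 -m inch '[{"x":-100.0,"y":0.0,"z":0.0,"rx":0.0,"ry":0.0,"rz":0.3,"fingers":85.0}]'; python3 -m inch '[{"x":-100,"y":0,"rz":0.3}]';  python3 -c "
from h import *
where(); go([478,270,250],1.7)"
```

```text
t: 2.0
ee_pos: [187.3, 572.2, 404.9]
tcp_rot: [[-0.927, 0.375, -0.002], [0.375, 0.927, 0.001], [0.003, 0.0, -1.0]]
force: [1.8, 1.1, 0.5]
opening: 85.3
grasp_force: 0.0
gp [187.  572.4 249.9] yaw x 2.7574 z [-0.002  0.001 -1.   ] j [1.2  0.1  1.22 0.   1.82 0.01] F [1.8 1.1 0.5] open 85.3 gf 0.0 t 2.0
shift [-382.7 -171.2   -1.2] turn [-1.0000e-03 -2.5000e-03  1.0574e+00] t 2.0$[0]: bad value
```

```bash
python3 -m inch '[{"x":-380,"y":-171,"z":0,"rx":0,"ry":0,"rz":1.05,"fingers":85},{"x":-380,"y":-171,"z":0,"rx":0,"ry":0,"rz":1.05,"fingers":85},{"x":-380,"y":-171,"z":0,"rx":0,"ry":0,"rz":1.05,"fingers":85},{"x":-380,"y":-171,"z":0,"rx":0,"ry":0,"rz":1.05,"fingers":85},{"x":-380,"y":-171,"z":0,"rx":0,"ry":0,"rz":1.05,"fingers":85},{"x":-380,"y":-171,"z":0,"rx":0,"ry":0,"rz":1.05,"fingers":85},{"x":-380,"y":-171,"z":0,"rx":0,"ry":0,"rz":1.05,"fingers":85},{"x":-380,"y":-171,"z":0,"rx":0,"ry":0,"rz":1.05,"fingers":85}]' | head -1
cat > look.py <<'E'
from h import *
def rackfit(fn):
    where()
    im,d=save('wrist',fn)
    print('clean',[(np.round(r['position'],1).tolist(),round(r['p'],2)) for r in bot.spot_point('clean_liner','wrist')[:3]])
    print('rack',[(np.round(r['position'],1).tolist(),round(r['p'],2),proj('wrist',r['position']).tolist()) for r in bot.spot_point('rack','wrist')[:3]])
    for r in bot.trace('rack','wrist')[:2]:
        C=cloud('wrist',d,r['mask']);C0=C[(C[:,2]<25)];print('rack',r['p'],len(C0),cv2.minAreaRect(C0[:,:2].astype(np.float32)),np.median(C0[:,2]))
    for r in bot.trace('clean_liner','wrist')[:2]:
        C=cloud('wrist',d,r['mask']);C=C[C[:,2]>50];print('clean',r['p'],len(C),cv2.minAreaRect(C[:,:2].astype(np.float32)),np.percentile(C[:,2],95), C.mean(0))
E
python3 -c "
from look import *
rackfit('pics/w2.png')"
```

```text
t: 2.8
gp [467.2 278.8 250. ] yaw x 1.6975 z [ 0.001  0.    -1.   ] j [ 0.48 -0.06  1.38  0.    1.82  0.35] F [0.9 0.7 0.1] open 84.7 gf 0.0 t 2.8
clean [([433.5, 377.5, 42.8], 0.57)]
rack [([468.3, 354.5, -3.5], 0.76, [327, 107])]
rack 0.79 7014 ((466.73626708984375, 358.1809387207031), (95.10966491699219, 155.3145751953125), 49.435482025146484) 8.870761705952361
clean 0.96 3831 ((432.6167907714844, 381.2099609375), (105.95779418945312, 35.070186614990234), 49.49784469604492) 64.17249919037235 [434.45671744 382.39685117  60.42718148]
```

View pics/w2.png

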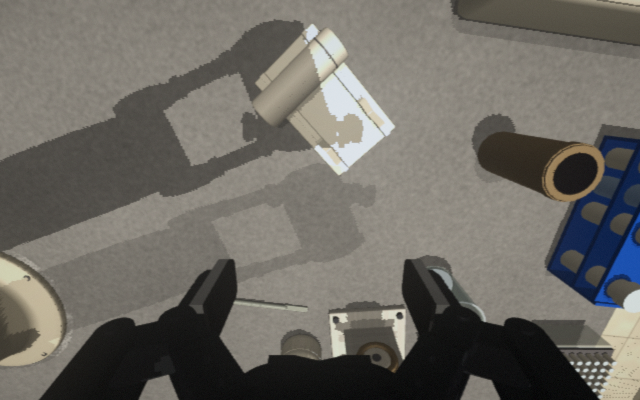

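The white rack is at about (325,100), with the clean liner in the far-left lane and the free lane at (345,130) on the near right. Next I'll look at the holder from above.

```bash
python3 -c "
from h import *
go([593,-73,250],1.77)"
```

```text
shift [-367.    79.9   -0.5] turn [-0.0004 -0.0005 -0.0688] t 3.05
```

```bash
python3 -m inch '[{"x":-367,"y":80,"z":0,"rx":0,"ry":0,"rz":-0.07,"fingers":85},{"x":-367,"y":80,"z":0,"rx":0,"ry":0,"rz":-0.07,"fingers":85},{"x":-367,"y":80,"z":0,"rx":0,"ry":0,"rz":-0.07,"fingers":85},{"x":-367,"y":80,"z":0,"rx":0,"ry":0,"rz":-0.07,"fingers":85},{"x":-367,"y":80,"z":0,"rx":0,"ry":0,"rz":-0.07,"fingers":85},{"x":-367,"y":80,"z":0,"rx":0,"ry":0,"rz":-0.07,"fingers":85},{"x":-367,"y":80,"z":0,"rx":0,"ry":0,"rz":-0.07,"fingers":85},{"x":-367,"y":80,"z":0,"rx":0,"ry":0,"rz":-0.07,"fingers":85}]' | head -1
python3 - <<'E'
from h import *
where()
im,d=save('wrist','pics/w3.png')
for n in 'holder mouth access_hole'.split(): print(n,[(np.round(r['position'],1).tolist(),round(r['p'],2)) for r in bot.spot_point(n,'wrist')[:3]])
P=cloud('wrist',d)
near=np.hypot(P[:,0]-577,P[:,1]-6)<110
B=P[near&(abs(P[:,2]-10)<4)&(np.hypot(P[:,0]-577,P[:,1]-6)<92)];print('base',len(B),cv2.minAreaRect(B[:,:2].astype(np.float32)),np.median(B[:,2]))
J=P[near&(P[:,2]>92)&(P[:,2]<125)]
print('top',len(J),cv2.minAreaRect(J[:,:2].astype(np.float32)),np.percentile(J[:,2],[50,95]))
from scipy.optimize import least_squares
J=J[(np.hypot(J[:,0]-577,J[:,1]-6)<75)]
def f(q): # x0 at y=6, yaw, z axis height fixed? fit z
    dx=np.array([np.cos(q[1]),np.sin(q[1])]);n=np.array([-dx[1],dx[0]])
    l=(J[:,:2]-[q[0],6])@n
    return np.hypot(l,J[:,2]-q[2])-26
r=least_squares(f,[577,1.77,85],loss='soft_l1',f_scale=1);print('jacket x at y=6,yaw,z',r.x,np.median(abs(r.fun)))
dx=np.array([np.cos(r.x[1]),np.sin(r.x[1])]);a=(J[:,:2]-[r.x[0],6])@dx;ok=abs(r.fun)<2;print('extent',np.percentile(a[ok],[0,1,99,100]))
E
```

```text
t: 3.85
gp [594.  -74.5 249.3] yaw x 1.7718 z [-0.    -0.001 -1.   ] j [-0.18  0.09  1.24 -0.    1.82 -0.38] F [-0.7 -0.   1.1] open 85.0 gf 0.0 t 3.85
holder [([580.9, 8.2, -3.8], 0.91)]
mouth [([688.9, 33.0, 1.3], 0.21)]
access_hole [([593.1, -49.8, 84.3], 0.77)]
base 3358 ((580.4026489257812, 11.055213928222656), (172.9192352294922, 135.44882202148438), 11.457987785339355) 11.50979157453611
top 9452 ((580.0436401367188, 11.077362060546875), (89.8916244506836, 119.77925109863281), 11.851929664611816) [109.26320256 114.54350158]
jacket x at y=6,yaw,z [581.18989638   1.77826705  87.03558062] 1.0545293565169835
extent [-54.5378018  -52.86368636  63.63641412  64.89120928]
```

View pics/w3.png

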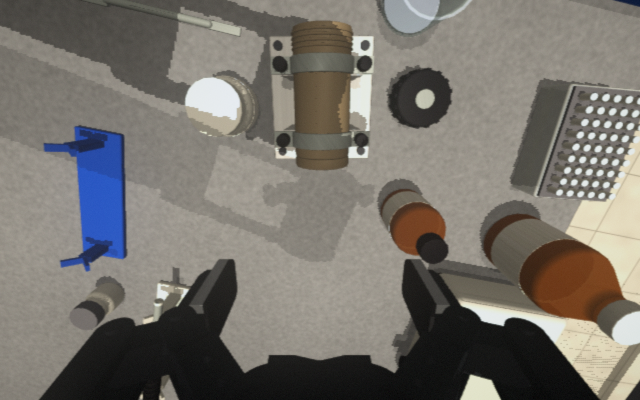

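The brown jacket in its holder stands at (322,95): mouth at the top (320,25), closed end at (322,165). The jar is at (213,105), the screw cap at (420,97) and the bottle at (415,225). The rod's end on the white rest shows at (170,290). Next, above the rod.

```bash
python3 -c "
from h import *
go([418,-440,230],1.6)"
```

```text
shift [-325.7 -245.9   19.3] turn [-0.0003 -0.0009  0.1732] t 4.05
```

```bash
python3 -m inch '[{"x":-326,"y":-246,"z":0,"rx":0,"ry":0,"rz":0.17,"fingers":60},{"x":-326,"y":-246,"z":0,"rx":0,"ry":0,"rz":0.17,"fingers":60},{"x":-326,"y":-246,"z":0,"rx":0,"ry":0,"rz":0.17,"fingers":60},{"x":-326,"y":-246,"z":0,"rx":0,"ry":0,"rz":0.17,"fingers":60},{"x":-326,"y":-246,"z":0,"rx":0,"ry":0,"rz":0.17,"fingers":60},{"x":-326,"y":-246,"z":0,"rx":0,"ry":0,"rz":0.17,"fingers":60},{"x":-326,"y":-246,"z":0,"rx":0,"ry":0,"rz":0.17,"fingers":60},{"x":-326,"y":-246,"z":0,"rx":0,"ry":0,"rz":0.17,"fingers":60}]' | head -1
python3 - <<'E'
from h import *
where()
im,d=save('wrist','pics/w4.png')
for n in 'rod rest sample_pot'.split(): print(n,[(np.round(r['position'],1).tolist(),round(r['p'],2),proj('wrist',r['position']).tolist()) for r in bot.spot_point(n,'wrist')[:3]])
for r in bot.trace('rod','wrist')[:2]:
    C=cloud('wrist',d,r['mask']);C=C[(C[:,2]>50)&(C[:,2]<85)];l=cv2.fitLine(C[:,:2].astype(np.float32),cv2.DIST_HUBER,0,.01,.01).ravel()
    if l[1]<0:l[:2]*=-1
    a=(C[:,:2]-l[2:])@l[:2];print('rod',r['p'],len(C),l,'yaw',np.arctan2(l[1],l[0]),cv2.minAreaRect(C[:,:2].astype(np.float32)),'tip',l[2:]+a.max()*l[:2],'rear',l[2:]+a.min()*l[:2])
for r in bot.trace('rest','wrist')[:2]:
    C=cloud('wrist',d,r['mask']);C=C[(C[:,2]<13)];print('rest',r['p'],len(C),cv2.minAreaRect(C[:,:2].astype(np.float32)))
E
```

```text
t: 4.85
gp [ 421.6 -433.   250.5] yaw x 1.6056 z [ 0.001 -0.    -1.   ] j [-0.86  0.1   1.22  0.    1.82 -0.89] F [ 1.7 -0.5 -0.1] open 59.8 gf 0.0 t 4.85
rod [([418.1, -412.9, 57.7], 0.64, [318, 159])]
rest [([322.6, -569.7, -1.6], 0.92, [248, 258]), ([424.7, -372.1, -0.4], 0.69, [323, 119])]
sample_pot [([327.7, -319.3, -1.2], 0.62, [241, 71])]
rod 0.62 2631 [ 4.1224908e-02  9.9914992e-01  4.2291129e+02 -3.6010495e+02] yaw 1.5295597 ((420.7444763183594, -362.18798828125), (28.845306396484375, 184.27789306640625), 1.869653344154358) tip [ 426.64620315 -269.58339538] rear [ 419.02400759 -454.31918801]
rest 0.67 4501 ((422.67706298828125, -374.34173583984375), (179.09365844726562, 59.21763610839844), 88.02606964111328)
rest 0.65 363 ((323.5983581542969, -252.3127899169922), (54.3283576965332, 6.1006035804748535), 1.433547854423523)
```

View pics/w4.png

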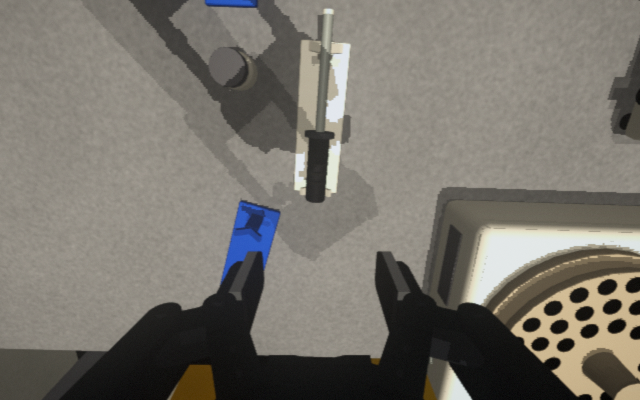

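The rod lies on the white rest at (317,165): grip at (317,170), tip at (327,12). The blue look-alike is at (250,240), apart from it. White base and rod carried, so this is the right rest, and I'll descend on the grip just behind the flange.

```bash
python3 -c "
from h import *
go([421.1,-406,60],1.533)"
```

```text
shift [ 25.8  -0.5 190.1] turn [ 0.0008 -0.0002  0.0718] t 5.15
```

```bash
python3 -m inch '[{"x":26,"y":0,"z":40,"rx":0,"ry":0,"rz":0.072,"fingers":56},{"x":26,"y":0,"z":80,"rx":0,"ry":0,"rz":0.072,"fingers":56},{"x":26,"y":0,"z":110,"rx":0,"ry":0,"rz":0.072,"fingers":56},{"x":26,"y":0,"z":110,"rx":0,"ry":0,"rz":0.072,"fingers":56}]' | head -1
python3 - <<'E'
from h import *
im,d=save('wrist','pics/w5.png')
where()
for r in bot.trace('rod','wrist')[:1]:
    C=cloud('wrist',d,r['mask']);C=C[(C[:,2]>50)&(C[:,2]<85)];l=cv2.fitLine(C[:,:2].astype(np.float32),cv2.DIST_HUBER,0,.01,.01).ravel()
    if l[1]<0:l[:2]*=-1
    a=(C[:,:2]-l[2:])@l[:2];print('rod',r['p'],len(C),l,'yaw',np.arctan2(l[1],l[0]),'tip',l[2:]+a.max()*l[:2],'rear',l[2:]+a.min()*l[:2])
go([421.1,-406,60],1.533)
E
```

```text
t: 5.55
gp [ 420.6 -405.2  137.9] yaw x 1.5328 z [-0.003  0.003 -1.   ] j [-0.83  0.06  1.46  0.    1.62 -0.79] F [ 0.3 -0.8  0.1] open 55.7 gf 0.0 t 5.6
rod 0.8 5880 [ 3.5618711e-02  9.9936545e-01  4.2417184e+02 -3.5910571e+02] yaw 1.5351701 tip [ 427.2483896  -272.78611347] rear [ 420.6530671  -457.83316292]
shift [ 0.5 -0.1 80.5] turn [ 0.0002 -0.0002 -0.0008] t 5.65
```

View pics/w5.png

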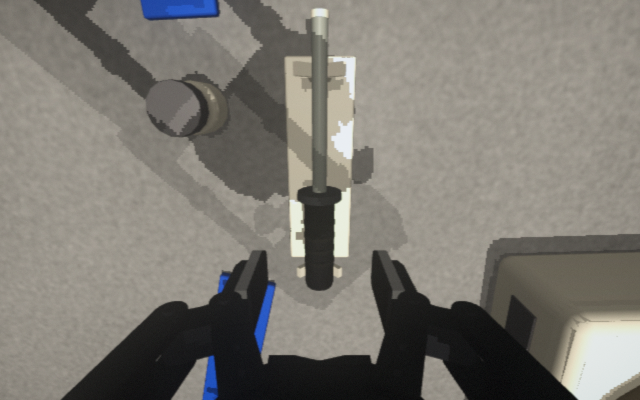

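```bash
python3 -m inch '[{"x":0,"y":1,"z":30,"rx":0,"ry":0,"rz":0,"fingers":56},{"x":0,"y":1,"z":60,"rx":0,"ry":0,"rz":0,"fingers":56},{"x":0,"y":1,"z":80,"rx":0,"ry":0,"rz":0,"fingers":56},{"x":0,"y":1,"z":80,"rx":0,"ry":0,"rz":0,"fingers":40},{"x":0,"y":1,"z":80,"rx":0,"ry":0,"rz":0,"fingers":30},{"x":0,"y":1,"z":80,"rx":0,"ry":0,"rz":0,"fingers":24}]' 30
python3 -m inch '[{"x":0,"y":0,"z":0,"rx":0,"ry":0,"rz":0,"fingers":18},{"x":0,"y":0,"z":0,"rx":0,"ry":0,"rz":0,"fingers":10},{"x":0,"y":0,"z":0,"rx":0,"ry":0,"rz":0,"fingers":10}]' 30
python3 -c "
from h import *
where()"
```

```text
t: 6.25
ee_pos: [420.8, -408.3, 217.9]
tcp_rot: [[0.041, 0.999, -0.002], [0.999, -0.041, -0.002], [-0.002, -0.002, -1.0]]
force: [-6.5, 1.9, 3.4]
opening: 24.1
grasp_force: 3.7
t: 6.55
ee_pos: [420.0, -408.4, 218.0]
tcp_rot: [[0.042, 0.999, -0.003], [0.999, -0.042, -0.002], [-0.002, -0.003, -1.0]]
force: [-12.2, 3.6, 6.2]
opening: 20.9
grasp_force: 29.3
gp [ 419.4 -408.6   63. ] yaw x 1.5289 z [-0.003 -0.002 -1.   ] j [-0.83  0.1   1.56 -0.    1.49 -0.79] F [-12.2   3.6   6.2] open 20.9 gf 29.3 t 6.55
```

```bash
python3 -m inch '[{"x":0,"y":-2.2,"z":-1,"rx":0,"ry":0,"rz":0,"fingers":10},{"x":0,"y":-2.2,"z":-1,"rx":0,"ry":0,"rz":0,"fingers":10},{"x":0,"y":-2.2,"z":-1,"rx":0,"ry":0,"rz":0,"fingers":10}]' 100
python3 -c "
from h import *
where();go([419.4,-408.5,63],1.535);print(np.array(bot.state()['torque']).round(2))"
```

```text
t: 6.85
ee_pos: [419.4, -408.4, 218.8]
tcp_rot: [[0.041, 0.999, 0.002], [0.999, -0.041, -0.004], [-0.003, 0.003, -1.0]]
force: [-3.5, -0.4, 6.3]
opening: 19.0
grasp_force: 98.1
gp [ 419.7 -409.    63.8] yaw x 1.5298 z [ 0.002 -0.004 -1.   ] j [-0.83  0.09  1.56 -0.    1.48 -0.79] F [-3.5 -0.4  6.3] open 19.0 gf 98.1 t 6.85
shift [-0.1  0.   0.8] turn [ 0.0026  0.0035 -0.0052] t 6.85
[0.01 0.49 0.05]
```

```bash
python3 -m inch '[{"x":0,"y":0,"z":-8,"rx":0,"ry":0,"rz":0,"fingers":10},{"x":0,"y":0,"z":-25,"rx":0,"ry":0,"rz":0,"fingers":10},{"x":0,"y":0,"z":-50,"rx":0,"ry":0,"rz":0,"fingers":10},{"x":0,"y":0,"z":-75,"rx":0,"ry":0,"rz":0,"fingers":10},{"x":0,"y":0,"z":-90,"rx":0,"ry":0,"rz":0,"fingers":10},{"x":0,"y":0,"z":-90,"rx":0,"ry":0,"rz":0,"fingers":10}]' 110
python3 -c "
from h import *
where();go([624,-209,150],1.777)"
```

```text
t: 7.45
ee_pos: [419.6, -408.1, 309.2]
tcp_rot: [[0.041, 0.999, 0.004], [0.999, -0.041, -0.004], [-0.004, 0.004, -1.0]]
force: [0.4, -0.1, -1.1]
opening: 19.0
grasp_force: 107.6
gp [ 420.2 -408.7  154.2] yaw x 1.5301 z [ 0.004 -0.004 -1.   ] j [-0.83  0.05  1.44  0.    1.64 -0.79] F [ 0.4 -0.1 -1.1] open 19.0 gf 107.6 t 7.45
shift [207.2 196.1   4.2] turn [ 0.0037  0.0045 -0.2469] t 7.45
```

```bash
python3 -m inch '[{"x":26,"y":25,"z":0,"rx":0,"ry":0,"rz":-0.03,"fingers":10},{"x":52,"y":49,"z":0,"rx":0,"ry":0,"rz":-0.06,"fingers":10},{"x":78,"y":74,"z":0,"rx":0,"ry":0,"rz":-0.09,"fingers":10},{"x":104,"y":98,"z":0,"rx":0,"ry":0,"rz":-0.12,"fingers":10},{"x":130,"y":123,"z":0,"rx":0.002,"ry":0.002,"rz":-0.15,"fingers":10},{"x":156,"y":147,"z":0,"rx":0.002,"ry":0.002,"rz":-0.19,"fingers":10},{"x":182,"y":172,"z":0,"rx":0.004,"ry":0.004,"rz":-0.22,"fingers":10},{"x":207,"y":196,"z":4,"rx":0.004,"ry":0.004,"rz":-0.247,"fingers":10}]' | head -1
python3 -m inch '[{"x":0,"y":0,"z":20,"rx":0,"ry":0,"rz":0,"fingers":10},{"x":0,"y":0,"z":45,"rx":0,"ry":0,"rz":0,"fingers":10},{"x":0,"y":0,"z":61,"rx":0,"ry":0,"rz":0,"fingers":10},{"x":0,"y":0,"z":61,"rx":0,"ry":0,"rz":0,"fingers":10}]' | head -1
cat >> look.py <<'E'
from scipy.optimize import least_squares
def cyl(J,r0,x0,yaw,z0,ref):
    def f(q):
        n=np.array([-np.sin(q[1]),np.cos(q[1])]);return np.hypot((J[:,:2]-[q[0],ref])@n,J[:,2]-q[2])-r0
    r=least_squares(f,[x0,yaw,z0],loss='soft_l1',f_scale=1);return r.x,np.median(abs(r.fun)),abs(r.fun)<2
def rodhole(fn):
    im,d=save('wrist',fn);where()
    P=cloud('wrist',d);c=np.array([579,8]);dd=np.array([np.cos(1.777),np.sin(1.777)]);n=np.array([dd[1],-dd[0]])
    a=(P[:,:2]-c)@dd;b=(P[:,:2]-c)@n
    J=P[(abs(a)<70)&(abs(b)<30)&(P[:,2]>92)&(P[:,2]<118)];q,e,ok=cyl(J,26,579,1.777,85,8)
    aj=(J[:,:2]-c)@dd;print('jacket x@y8,yaw,z',q.round(3),e.round(2),'extent',np.percentile(aj[ok],[0,1,99,100]).round(1))
    S=P[(a<-66)&(a>-180)&(abs(b)<15)&(P[:,2]>70)&(P[:,2]<105)];q2,e2,ok2=cyl(S,5,600,1.777,85,-90)
    as_=(S[:,:2]-c)@dd;print('shaft x@y-90,yaw,z',len(S),q2.round(3),e2.round(2),'extent',np.percentile(as_[ok2],[0,1,99,100]).round(1))
    xs=q2[0]+(8+90)/np.tan(q2[1]);print('shaft line x at y8',xs.round(2),'at jacket rear: lateral shaft-jacket',((q2[0]+40/np.tan(q2[1]))-(q[0]-58/np.tan(q[1]))).round(2))
    return im
E
python3 -c "
from look import *
rodhole('pics/w6.png')"
```

```text
t: 8.25
t: 8.65
gp [ 621.2 -207.9   83.1] yaw x 1.7765 z [-0.008  0.005 -1.   ] j [-0.38  0.28  1.32  0.    1.56 -0.58] F [-1.  -0.1 -1.3] open 19.0 gf 108.0 t 8.7
  return _methods._mean(a, axis=axis, dtype=dtype,
  ret = ret.dtype.type(ret / rcount)
Traceback (most recent call last):
  File "look.py", line 21, in rodhole
    aj=(J[:,:2]-c)@dd;print('jacket x@y8,yaw,z',q.round(3),e.round(2),'extent',np.percentile(aj[ok],[0,1,99,100]).round(1))
                                                                               ~~~~~~~~~~~~~^^^^^^^^^^^^^^^^^^^^^
IndexError: index -1 is out of bounds for axis 0 with size 0
```

View pics/w6.png

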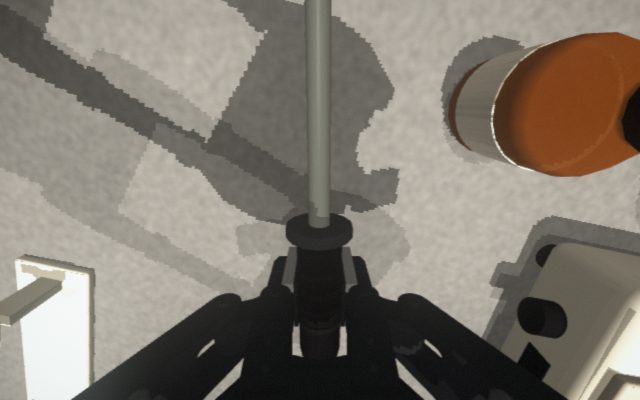

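The picture shows the shaft running straight up at column about 317. The flange is at (320,230), and the tip is out of the wrist camera's view. I'll compare shaft and jacket in the fixed cameras instead.

```bash
cat >> look.py <<'E'
def rel(cam,fn):
    im,d=save(cam,fn)
    P=cloud(cam,d);c=np.array([579,8]);dd=np.array([np.cos(1.777),np.sin(1.777)]);n=np.array([dd[1],-dd[0]])
    a=(P[:,:2]-c)@dd;b=(P[:,:2]-c)@n
    J=P[(abs(a)<58)&(abs(b)<32)&(P[:,2]>80)&(P[:,2]<114)];q,e,ok=cyl(J,26,579,1.777,85,8)
    aj=(J[:,:2]-c)@dd;print(cam,'jacket x@y8,yaw,z',len(J),q.round(3),e.round(2))
    S=P[(a<-66)&(a>-160)&(abs(b)<18)&(P[:,2]>68)&(P[:,2]<108)]
    if len(S)<5: print('few',len(S));return
    q2,e2,ok2=cyl(S,5,600,1.777,85,-90)
    as_=(S[:,:2]-c)@dd;print('shaft x@y-90,yaw,z',len(S),q2.round(3),e2.round(2),'extent',np.percentile(as_[ok2],[0,2,98,100]).round(1))
    print('z trend',np.polyfit(as_,S[:,2],1).round(3),'b trend',np.polyfit(as_,(S[:,:2]-c)@n,1).round(3))
E
python3 - <<'E'
from look import *
where();where()
rel('side','pics/d2.png');rel('scene','pics/s2.png');where()
P=cloud('wrist',np.load('pics/wrist_d.npy'))
s=bot.state();R=np.array(s['tcp_rot']);L=(P-s['ee_pos'])@R
S=L[(abs(L[:,1])<12)&(L[:,0]>35)&(L[:,0]<140)&(abs(L[:,2]-155)<20)]
for x in (40,60,80,100):
    k=S[abs(S[:,0]-x)<8]; 
    if len(k): print(x,len(k),'y mid',(k[:,1].min()+k[:,1].max())/2,'z top',np.percentile(k[:,2],10))
im,d=cv2.imread('pics/d2.png'),cv2.imread('pics/s2.png')
cv2.imwrite('pics/o2.png',np.hstack([cv2.resize(im[150:270,290:410],(400,400),interpolation=2),cv2.resize(d[150:250,250:350],(400,400),interpolation=2)]))
E
```

```text
gp [ 621.2 -207.9   83.1] yaw x 1.7765 z [-0.008  0.005 -1.   ] j [-0.38  0.28  1.32  0.    1.56 -0.58] F [-1.  -0.1 -1.3] open 19.0 gf 108.0 t 8.7
gp [ 621.2 -207.9   83.1] yaw x 1.7765 z [-0.008  0.005 -1.   ] j [-0.38  0.28  1.32  0.    1.56 -0.58] F [-1.  -0.1 -1.3] open 19.0 gf 108.0 t 8.7
side jacket x@y8,yaw,z 398 [578.726   1.774  85.523] 1.8
shaft x@y-90,yaw,z 39 [593.351   1.789  86.314] 0.93 extent [-129.7 -126.9  -76.5  -76.5]
z trend [-5.0000e-02  7.9385e+01] b trend [ 0.051 -1.404]
scene jacket x@y8,yaw,z 326 [579.421   1.753  86.068] 1.88
shaft x@y-90,yaw,z 43 [597.574   1.791  85.05 ] 1.11 extent [-156.9 -156.   -78.3  -77.9]
z trend [5.0000e-03 8.6859e+01] b trend [-0.011 -1.803]
gp [ 622.6 -208.6   86.6] yaw x 1.7763 z [-0.003  0.003 -1.   ] j [-0.38  0.27  1.32  0.    1.56 -0.58] F [ 0.1  0.  -0.9] open 18.9 gf 108.0 t 8.8
40 599 y mid 0.7043904893475017 z top 151.9553877018933
60 858 y mid 0.6643513973188351 z top 151.98695920410054
80 1000 y mid 0.42699864524550435 z top 151.81792552157424
100 1203 y mid 0.48777807227507175 z top 151.80913151273018
```

View pics/o2.png

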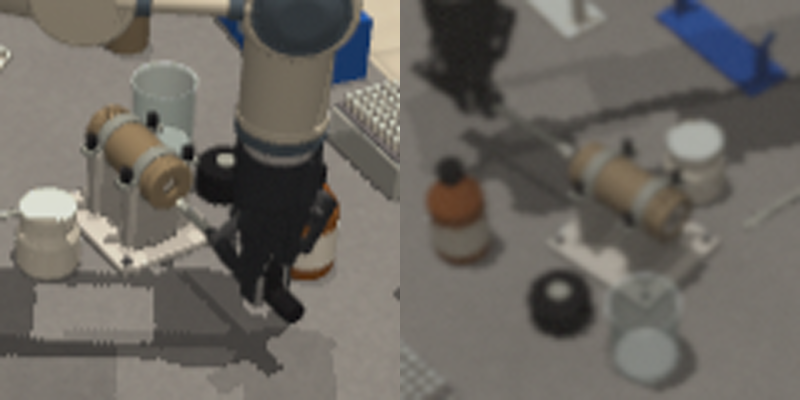

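Both views show the tip a little short of the jacket's closed end and nearly in line: side crop (175,200), scene crop (565,150). I'll settle the arm, correct about 2 mm sideways and in height, then approach watching the force.

```bash
python3 -m inch '[{"x":0,"y":0,"z":0,"rx":0,"ry":0,"rz":0,"fingers":10},{"x":0,"y":0,"z":0,"rx":0,"ry":0,"rz":0,"fingers":10}]' | head -1
python3 -c "
from look import *
where()
t=-208.6
go([599.7+(90+t)/np.tan(1.776)-0, t,88],1.776)"
```

```text
t: 9.0
gp [ 623.  -208.7   87.4] yaw x 1.7765 z [-0.002  0.003 -1.   ] j [-0.38  0.27  1.32  0.    1.56 -0.58] F [ 0.1  0.  -0.6] open 18.7 gf 108.0 t 9.0
shift [ 0.3  1.2 -0.6] turn [-0.0013 -0.003   0.0005] t 9.0
```

```bash
python3 -m inch '[{"x":0,"y":1.3,"z":-0.8,"rx":-0.001,"ry":-0.003,"rz":0,"fingers":10},{"x":5,"y":1.3,"z":-0.8,"rx":-0.001,"ry":-0.003,"rz":0,"fingers":10},{"x":10,"y":1.3,"z":-0.8,"rx":-0.001,"ry":-0.003,"rz":0,"fingers":10},{"x":14,"y":1.3,"z":-0.8,"rx":-0.001,"ry":-0.003,"rz":0,"fingers":10},{"x":17,"y":1.3,"z":-0.8,"rx":-0.001,"ry":-0.003,"rz":0,"fingers":10},{"x":20,"y":1.3,"z":-0.8,"rx":-0.001,"ry":-0.003,"rz":0,"fingers":10},{"x":20,"y":1.3,"z":-0.8,"rx":-0.001,"ry":-0.003,"rz":0,"fingers":10}]' 110
python3 - <<'E'
from look import *
where()
rel('side','pics/d3.png');rel('scene','pics/s3.png');where()
im=cv2.imread('pics/d3.png');d=cv2.imread('pics/s3.png')
cv2.imwrite('pics/o3.png',np.hstack([cv2.resize(im[165:235,320:390],(400,400),interpolation=2),cv2.resize(d[160:220,260:320],(400,400),interpolation=2)]))
E
```

```text
t: 9.7
ee_pos: [620.2, -188.5, 241.6]
tcp_rot: [[-0.205, 0.979, -0.003], [0.979, 0.205, 0.001], [0.002, -0.002, -1.0]]
force: [-0.4, -0.5, -1.8]
opening: 18.9
grasp_force: 108.0
gp [ 619.8 -188.3   86.6] yaw x 1.7773 z [-0.003  0.001 -1.   ] j [-0.35  0.25  1.34  0.    1.55 -0.55] F [-0.4 -0.5 -1.8] open 18.9 gf 108.0 t 9.7
side jacket x@y8,yaw,z 405 [578.626   1.776  85.995] 2.06
shaft x@y-90,yaw,z 28 [598.478   1.899  86.147] 0.99 extent [-151.  -130.6  -67.4  -66.5]
z trend [-5.0000e-03  8.6708e+01] b trend [-0.022 -5.736]
scene jacket x@y8,yaw,z 318 [579.316   1.765  86.351] 1.96
shaft x@y-90,yaw,z 44 [598.1     1.799  83.94 ] 0.9 extent [-159.7 -159.5  -76.5  -76. ]
z trend [-0.    86.686] b trend [-0.007  0.1  ]
gp [ 619.8 -188.8   86.6] yaw x 1.7769 z [-0.003  0.001 -1.   ] j [-0.35  0.25  1.34 -0.    1.55 -0.55] F [ 1.   0.7 -1.4] open 18.4 gf 108.0 t 9.8
```

View pics/o3.png

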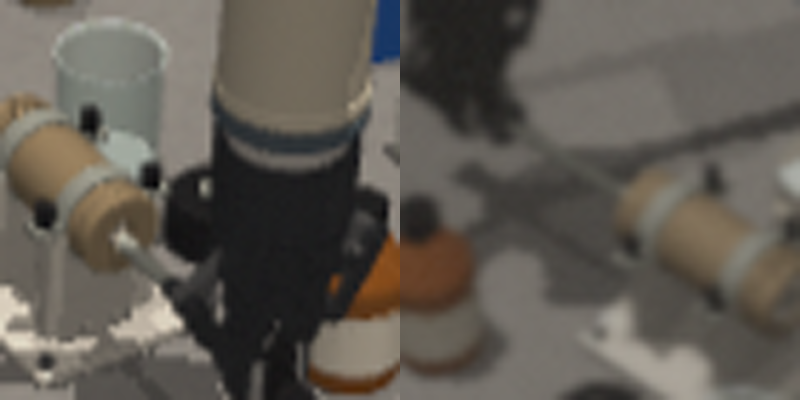

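The side crop shows the tip at (122,238), about at the hole near the face's centre (113,228), with no contact force. I'll raise 1.5 mm and go in gently.

```bash
python3 -m inch '[{"x":0,"y":0.5,"z":-1.3,"rx":0,"ry":0.001,"rz":0,"fingers":10},{"x":0,"y":0.5,"z":-1.3,"rx":0,"ry":0.001,"rz":0,"fingers":10},{"x":3,"y":0.5,"z":-1.3,"rx":0,"ry":0.001,"rz":0,"fingers":10},{"x":6,"y":0.5,"z":-1.3,"rx":0,"ry":0.001,"rz":0,"fingers":10},{"x":8,"y":0.5,"z":-1.3,"rx":0,"ry":0.001,"rz":0,"fingers":10},{"x":8,"y":0.5,"z":-1.3,"rx":0,"ry":0.001,"rz":0,"fingers":10}]' 110 >/dev/null
python3 -c "
from look import *
where()"
python3 -m inch '[{"x":2,"y":0,"z":0,"rx":0,"ry":0,"rz":0,"fingers":10},{"x":4,"y":0,"z":0,"rx":0,"ry":0,"rz":0,"fingers":10},{"x":4,"y":0,"z":0,"rx":0,"ry":0,"rz":0,"fingers":10}]' 110 >/dev/null
python3 -c "
from look import *
where()"
```

```text
gp [ 618.6 -180.3   87.9] yaw x 1.7772 z [-0.003  0.002 -1.   ] j [-0.34  0.24  1.35  0.    1.55 -0.54] F [ 0.3 -0.7 -1.8] open 19.0 gf 108.0 t 10.4
gp [ 617.8 -176.5   87.9] yaw x 1.7771 z [-0.003  0.002 -1.   ] j [-0.33  0.23  1.36  0.    1.55 -0.54] F [ 0.1 -0.9 -2. ] open 18.7 gf 108.0 t 10.7
```

```bash
for i in 1; do python3 -m inch '[{"x":2,"y":0,"z":0,"rx":0,"ry":0,"rz":0,"fingers":10},{"x":4,"y":0,"z":0,"rx":0,"ry":0,"rz":0,"fingers":10},{"x":4,"y":0,"z":0,"rx":0,"ry":0,"rz":0,"fingers":10}]' 110 >/dev/null
python3 -c "
from look import *
where()"
python3 -m inch '[{"x":2,"y":0,"z":0,"rx":0,"ry":0,"rz":0,"fingers":10},{"x":4,"y":0,"z":0,"rx":0,"ry":0,"rz":0,"fingers":10},{"x":4,"y":0,"z":0,"rx":0,"ry":0,"rz":0,"fingers":10}]' 110 >/dev/null
python3 -c "
from look import *
where()"
done
```

```text
gp [ 617.4 -175.4   88.7] yaw x 1.7753 z [-0.001 -0.003 -1.   ] j [-0.33  0.23  1.36 -0.    1.55 -0.53] F [ 1.  -8.5 -0.5] open 18.7 gf 108.0 t 11.0
gp [ 616.7 -172.2   88.9] yaw x 1.7746 z [-0.    -0.004 -1.   ] j [-0.32  0.22  1.37 -0.    1.55 -0.53] F [  2.3 -10.7  -1.7] open 18.5 gf 108.0 t 11.3
```

Contact came at the expected depth, about 15 mm inside, and the liner is sliding at about 10 N. I'll push on with a check midway.

```bash
python3 -m inch '[{"x":4,"y":0,"z":0,"rx":0,"ry":0,"rz":0,"fingers":10},{"x":8,"y":0,"z":0,"rx":0,"ry":0,"rz":0,"fingers":10},{"x":12,"y":0,"z":0,"rx":0,"ry":0,"rz":0,"fingers":10},{"x":16,"y":0,"z":0,"rx":0,"ry":0,"rz":0,"fingers":10},{"x":20,"y":0,"z":0,"rx":0,"ry":0,"rz":0,"fingers":10},{"x":24,"y":0,"z":0,"rx":0,"ry":0,"rz":0,"fingers":10},{"x":28,"y":0,"z":0,"rx":0,"ry":0,"rz":0,"fingers":10},{"x":30,"y":0,"z":0,"rx":0,"ry":0,"rz":0,"fingers":10}]' 110 >/dev/null
python3 -m inch '[{"x":0,"y":0,"z":0,"rx":0,"ry":0,"rz":0,"fingers":10},{"x":0,"y":0,"z":0,"rx":0,"ry":0,"rz":0,"fingers":10}]' 110 >/dev/null
cat >> look.py <<'E'
def out():
    c=np.array([579,8]);dd=np.array([np.cos(1.776),np.sin(1.776)]);n=np.array([dd[1],-dd[0]])
    for cam in('side','scene'):
        im,d=bot.grab_frame(cam);P=cloud(cam,d);a=(P[:,:2]-c)@dd;b=(P[:,:2]-c)@n
        S=a[(a>50)&(a<200)&(abs(b)<16)&(P[:,2]>75)&(P[:,2]<110)]
        print(cam,len(S),'front extent a',np.percentile(S,[90,98,100]).round(1) if len(S) else '',[(np.round(r['position'],1).tolist(),round(r['p'],2)) for r in bot.spot_point('liner_cap',cam)[:2]])
E
python3 -c "
from look import *
where();out();where()"
```

```text
gp [ 610.  -139.5   87.9] yaw x 1.7769 z [-0.003  0.002 -1.   ] j [-0.28  0.19  1.41  0.    1.55 -0.49] F [ 0.9 -1.5 -2.3] open 18.9 gf 108.0 t 12.3
side 50 front extent a [92.5 93.6 96.9] [([562.7, 103.4, 89.3], 0.52)]
scene 94 front extent a [94.7 96.6 97.6] [([715.6, -104.7, 1.8], 0.67), ([611.1, -144.3, 85.2], 0.65)]
gp [ 610.  -139.5   87.9] yaw x 1.777 z [-0.003  0.002 -1.   ] j [-0.28  0.19  1.41  0.    1.55 -0.49] F [ 0.1 -0.6 -0.5] open 18.6 gf 108.0 t 12.5
```

```bash
python3 -m inch '[{"x":4,"y":0,"z":0,"rx":0,"ry":0,"rz":0,"fingers":10},{"x":8,"y":0,"z":0,"rx":0,"ry":0,"rz":0,"fingers":10},{"x":13,"y":0,"z":0,"rx":0,"ry":0,"rz":0,"fingers":10},{"x":18,"y":0,"z":0,"rx":0,"ry":0,"rz":0,"fingers":10},{"x":23,"y":0,"z":0,"rx":0,"ry":0,"rz":0,"fingers":10},{"x":28,"y":0,"z":0,"rx":0,"ry":0,"rz":0,"fingers":10},{"x":32,"y":0,"z":0,"rx":0,"ry":0,"rz":0,"fingers":10},{"x":33,"y":0,"z":0,"rx":0,"ry":0,"rz":0,"fingers":10}]' 110 >/dev/null
python3 -m inch '[{"x":0,"y":0,"z":0,"rx":0,"ry":0,"rz":0,"fingers":10},{"x":0,"y":0,"z":0,"rx":0,"ry":0,"rz":0,"fingers":10}]' 110 >/dev/null
python3 -c "
from look import *
where();out();where()"
```

```text
gp [ 603.2 -107.1   87.8] yaw x 1.7769 z [-0.003  0.002 -1.   ] j [-0.23  0.16  1.45  0.    1.54 -0.44] F [-0.7 -0.1 -1.7] open 18.5 gf 108.0 t 13.5
side 95 front extent a [123.6 127.7 129.4] [([554.7, 134.4, 84.2], 0.65)]
scene 156 front extent a [127.  130.  130.5] [([557.6, 129.3, 82.3], 0.68), ([330.2, -319.7, 3.1], 0.35)]
gp [ 603.2 -107.3   87.8] yaw x 1.7767 z [-0.003  0.002 -1.   ] j [-0.23  0.16  1.45  0.    1.54 -0.44] F [ 0.1 -0.5 -1.3] open 19.2 gf 108.0 t 13.7
```

The liner stands about 70 mm out. I'll withdraw the rod straight and bring it back above its rest.

```bash
python3 -m inch '[{"x":-8,"y":0,"z":0,"rx":0,"ry":0,"rz":0,"fingers":10},{"x":-22,"y":0,"z":0,"rx":0,"ry":0,"rz":0,"fingers":10},{"x":-38,"y":0,"z":0,"rx":0,"ry":0,"rz":0,"fingers":10},{"x":-54,"y":0,"z":0,"rx":0,"ry":0,"rz":0,"fingers":10},{"x":-70,"y":0,"z":0,"rx":0,"ry":0,"rz":0,"fingers":10},{"x":-86,"y":0,"z":0,"rx":0,"ry":0,"rz":0,"fingers":10},{"x":-102,"y":0,"z":0,"rx":0,"ry":0,"rz":0,"fingers":10},{"x":-115,"y":0,"z":0,"rx":0,"ry":0,"rz":0,"fingers":10}]' 110 >/dev/null
python3 -m inch '[{"x":-10,"y":0,"z":-20,"rx":0,"ry":0,"rz":0,"fingers":10},{"x":-20,"y":0,"z":-45,"rx":0,"ry":0,"rz":0,"fingers":10},{"x":-20,"y":0,"z":-65,"rx":0,"ry":0,"rz":0,"fingers":10}]' 110 >/dev/null
python3 -c "
from look import *
where();go([420,-408.7,130],1.530)"
```

```text
gp [ 631.3 -241.5  153.8] yaw x 1.7755 z [-0.003  0.001 -1.   ] j [-0.42  0.3   1.16  0.    1.68 -0.62] F [-0.8 -0.4 -0.4] open 18.7 gf 108.0 t 14.8
shift [-120.6 -241.2   24.1] turn [-0.0024 -0.0015  0.2455] t 14.8
```

```bash
python3 -m inch '[{"x":-15,"y":-30,"z":3,"rx":0,"ry":0,"rz":0.03,"fingers":10},{"x":-30,"y":-60,"z":6,"rx":0,"ry":0,"rz":0.06,"fingers":10},{"x":-45,"y":-90,"z":9,"rx":0,"ry":0,"rz":0.09,"fingers":10},{"x":-60,"y":-120,"z":12,"rx":0,"ry":0,"rz":0.12,"fingers":10},{"x":-75,"y":-150,"z":15,"rx":0,"ry":0,"rz":0.15,"fingers":10},{"x":-90,"y":-180,"z":18,"rx":0,"ry":0,"rz":0.18,"fingers":10},{"x":-105,"y":-210,"z":21,"rx":0,"ry":0,"rz":0.215,"fingers":10},{"x":-120,"y":-240,"z":24,"rx":0,"ry":0,"rz":0.245,"fingers":10}]' 110 >/dev/null
python3 -m inch '[{"x":0,"y":0,"z":0,"rx":0,"ry":0,"rz":0,"fingers":10},{"x":0,"y":0,"z":0,"rx":0,"ry":0,"rz":0,"fingers":10},{"x":0,"y":0,"z":0,"rx":0,"ry":0,"rz":0,"fingers":10},{"x":0,"y":0,"z":0,"rx":0,"ry":0,"rz":0,"fingers":10}]' 110 >/dev/null
python3 -c "
from look import *
where();go([420,-408.7,64.2],1.530)"
```

```text
gp [ 421.6 -405.5  129.2] yaw x 1.5334 z [-0.002  0.002 -1.   ] j [-0.82  0.06  1.47 -0.    1.61 -0.79] F [ 0.4  0.6 -1.1] open 18.7 gf 108.3 t 16.0
shift [-3.1 -1.7 65. ] turn [-0.0025 -0.0018  0.0034] t 16.0
```

```bash
python3 -m inch '[{"x":-3,"y":-1.7,"z":20,"rx":-0.002,"ry":-0.002,"rz":0.003,"fingers":10},{"x":-3,"y":-1.7,"z":40,"rx":-0.002,"ry":-0.002,"rz":0.003,"fingers":10},{"x":-3,"y":-1.7,"z":50,"rx":-0.002,"ry":-0.002,"rz":0.003,"fingers":10},{"x":-3,"y":-1.7,"z":50,"rx":-0.002,"ry":-0.002,"rz":0.003,"fingers":10},{"x":-3,"y":-1.7,"z":50,"rx":-0.002,"ry":-0.002,"rz":0.003,"fingers":10}]' 110 >/dev/null
python3 -c "
from look import *
where();go([420,-408.7,64.2],1.530)"
```

```text
gp [ 419.5 -409.1   79.6] yaw x 1.5296 z [-0.001 -0.    -1.   ] j [-0.83  0.09  1.54 -0.    1.52 -0.79] F [ 0.5 -0.1 -0.7] open 18.7 gf 108.3 t 16.5
shift [ 0.3  0.4 15.4] turn [-0.0007  0.0005 -0.0004] t 16.5
```

```bash
python3 -m inch '[{"x":0,"y":0.3,"z":5,"rx":0,"ry":0,"rz":0,"fingers":10},{"x":0,"y":0.3,"z":9,"rx":0,"ry":0,"rz":0,"fingers":10},{"x":0,"y":0.3,"z":12.5,"rx":0,"ry":0,"rz":0,"fingers":10},{"x":0,"y":0.3,"z":15,"rx":0,"ry":0,"rz":0,"fingers":10},{"x":0,"y":0.3,"z":15,"rx":0,"ry":0,"rz":0,"fingers":10},{"x":0,"y":0.3,"z":15,"rx":0,"ry":0,"rz":0,"fingers":10}]' 110 >/dev/null
python3 -c "
from look import *
where();print(np.array(bot.state()['torque']).round(2))"
```

```text
gp [ 419.3 -409.3   64.1] yaw x 1.5288 z [-0.001 -0.    -1.   ] j [-0.83  0.1   1.55 -0.    1.49 -0.79] F [ 0.2  0.4 -1. ] open 18.6 gf 108.4 t 17.1
[-0.04  0.02  0.03]
```

```bash
python3 -m inch '[{"x":0,"y":0,"z":0.8,"rx":0,"ry":0,"rz":0,"fingers":10},{"x":0,"y":0,"z":0.8,"rx":0,"ry":0,"rz":0,"fingers":10}]' 110 >/dev/null
python3 -c "
from look import *
where();print(np.array(bot.state()['torque']).round(2))"
python3 -m inch '[{"x":0,"y":0,"z":0.8,"rx":0,"ry":0,"rz":0,"fingers":10},{"x":0,"y":0,"z":0.8,"rx":0,"ry":0,"rz":0,"fingers":10}]' 110 >/dev/null
python3 -c "
from look import *
where();print(np.array(bot.state()['torque']).round(2))"
```

```text
gp [ 419.3 -409.4   63.6] yaw x 1.5287 z [-0.001 -0.001 -1.   ] j [-0.83  0.1   1.55 -0.    1.49 -0.79] F [-1.9  0.5 -0.1] open 19.0 gf 108.5 t 17.3
[-0.02  0.06  0.01]
gp [ 419.3 -409.4   63.5] yaw x 1.5288 z [-0.001 -0.001 -1.   ] j [-0.83  0.1   1.55 -0.    1.49 -0.79] F [-2.3  1.8  4.6] open 18.9 gf 108.6 t 17.5
[ 0.27  0.4  -0.01]
```

Seated: the load now comes up from the rest. I'll release, rise and check.

```bash
python3 -m inch '[{"x":0,"y":0,"z":-0.5,"rx":0,"ry":0,"rz":0,"fingers":21},{"x":0,"y":0,"z":-0.5,"rx":0,"ry":0,"rz":0,"fingers":26},{"x":0,"y":0,"z":-0.5,"rx":0,"ry":0,"rz":0,"fingers":36},{"x":0,"y":0,"z":-0.5,"rx":0,"ry":0,"rz":0,"fingers":50},{"x":0,"y":0,"z":-0.5,"rx":0,"ry":0,"rz":0,"fingers":56},{"x":0,"y":0,"z":-0.5,"rx":0,"ry":0,"rz":0,"fingers":56}]' 30 >/dev/null
python3 -m inch '[{"x":0,"y":0,"z":-20,"rx":0,"ry":0,"rz":0,"fingers":56},{"x":0,"y":0,"z":-50,"rx":0,"ry":0,"rz":0,"fingers":56},{"x":0,"y":0,"z":-90,"rx":0,"ry":0,"rz":0,"fingers":56},{"x":-5,"y":0,"z":-120,"rx":0,"ry":0,"rz":0,"fingers":56},{"x":-5,"y":0,"z":-120,"rx":0,"ry":0,"rz":0,"fingers":56},{"x":-5,"y":0,"z":-120,"rx":0,"ry":0,"rz":0,"fingers":56}]' 30 >/dev/null
python3 - <<'E'
from look import *
where()
im,d=save('wrist','pics/w7.png')
C=cloud('wrist',d);
for r in bot.trace('rod','wrist')[:1]:
    C=cloud('wrist',d,r['mask']);C=C[(C[:,2]>50)&(C[:,2]<85)];l=cv2.fitLine(C[:,:2].astype(np.float32),cv2.DIST_HUBER,0,.01,.01).ravel()
    if l[1]<0:l[:2]*=-1
    a=(C[:,:2]-l[2:])@l[:2];print('rod',r['p'],len(C),l,'yaw',np.arctan2(l[1],l[0]),'tip',l[2:]+a.max()*l[:2],'rear',l[2:]+a.min()*l[:2])
    print('rest z profile',[np.percentile(C[abs((C[:,:2]-l[2:])@l[:2]-q)<10,2],90).round(1) for q in(a.min()+12,a.min()+30,a.max()-60,a.max()-10)])
for r in bot.trace('rest','wrist')[:2]:
    C=cloud('wrist',d,r['mask']);C=C[(C[:,2]<13)];print('rest',r['p'],len(C),cv2.minAreaRect(C[:,:2].astype(np.float32)))
E
```

```text
gp [ 419.5 -414.6  183.8] yaw x 1.5287 z [ 0.    -0.002 -1.   ] j [-0.84  0.06  1.38 -0.    1.7  -0.79] F [-0.1  0.2 -1.1] open 55.9 gf 0.0 t 18.7
rod 0.71 4045 [ 3.6297053e-02  9.9934107e-01  4.2130795e+02 -3.5762991e+02] yaw 1.5344913 tip [ 424.51463247 -269.34267389] rear [ 417.76920068 -455.05987275]
rest z profile [np.float64(69.6), np.float64(69.8), np.float64(64.3), np.float64(64.5)]
rest 0.86 1439 ((324.19720458984375, -558.4138793945312), (156.15638732910156, 58.76015090942383), 75.4992446899414)
rest 0.86 1153 ((320.54925537109375, -248.50411987304688), (13.986721992492676, 55.85980987548828), 88.19422149658203)
```

View pics/w7.png

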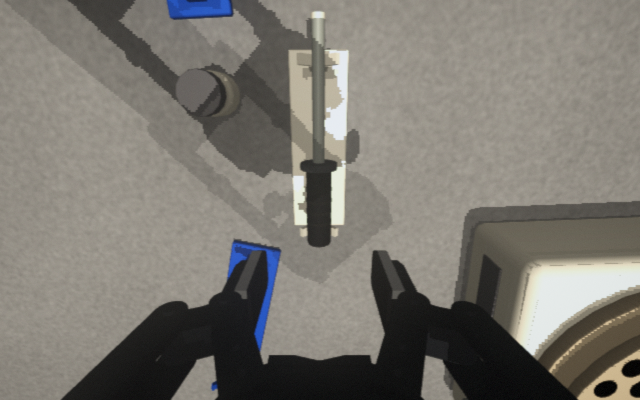

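The rod lies on the white rest as before: tip at (318,14), grip's end at (318,240). The measured tip and rear agree with the first measurement within 1 mm. Now for the liner.

```bash
python3 -c "
from look import *
where();go([562,90,190],1.776)"
```

```text
gp [ 418.8 -413.7  180.9] yaw x 1.5289 z [-0.003  0.002 -1.   ] j [-0.84  0.06  1.38 -0.    1.7  -0.79] F [-0.3  0.1  0.5] open 56.2 gf 0.0 t 18.85
shift [509.6 121.5  -8.4] turn [-0.0029 -0.0024 -0.2471] t 18.85
```

```bash
python3 -m inch '[{"x":50,"y":15,"z":-5,"rx":0,"ry":0,"rz":-0.03,"fingers":56},{"x":100,"y":30,"z":-10,"rx":0,"ry":0,"rz":-0.06,"fingers":56},{"x":150,"y":45,"z":-10,"rx":0,"ry":0,"rz":-0.09,"fingers":56},{"x":200,"y":60,"z":-10,"rx":0,"ry":0,"rz":-0.12,"fingers":56},{"x":250,"y":75,"z":-10,"rx":0,"ry":0,"rz":-0.15,"fingers":56},{"x":300,"y":90,"z":-10,"rx":-0.001,"ry":-0.001,"rz":-0.18,"fingers":56},{"x":350,"y":105,"z":-10,"rx":-0.002,"ry":-0.002,"rz":-0.22,"fingers":56},{"x":400,"y":121,"z":-10,"rx":-0.003,"ry":-0.002,"rz":-0.247,"fingers":56}]' 30 >/dev/null
python3 -m inch '[{"x":25,"y":6,"z":0,"rx":0,"ry":0,"rz":0,"fingers":56},{"x":40,"y":10,"z":0,"rx":0,"ry":0,"rz":0,"fingers":56},{"x":40,"y":10,"z":0,"rx":0,"ry":0,"rz":0,"fingers":56},{"x":40,"y":10,"z":0,"rx":0,"ry":0,"rz":0,"fingers":56},{"x":40,"y":10,"z":0,"rx":0,"ry":0,"rz":0,"fingers":56}]' 30 >/dev/null
cat >> look.py <<'E'
def liner():
    im,d=save('wrist','pics/wl.png');where()
    P=cloud('wrist',d);c=np.array([579.5,8]);dd=np.array([np.cos(1.776),np.sin(1.776)]);n=np.array([dd[1],-dd[0]])
    a=(P[:,:2]-c)@dd;b=(P[:,:2]-c)@n
    S=P[(a>66)&(a<145)&(abs(b)<22)&(P[:,2]>85)&(P[:,2]<112)];q,e,ok=cyl(S,18,563,1.776,85,90)
    s=(S[:,:2]-c)@dd;print('liner x@y90,yaw,z',len(S),q.round(3),e.round(2),'a',np.percentile(s[ok],[1,99,100]).round(1))
    J=P[(a>20)&(a<64)&(abs(b)<24)&(P[:,2]>100)&(P[:,2]<114)];sj=(J[:,:2]-c)@dd;print('jacket a max',np.percentile(sj,[98,100]).round(1))
    dp=c+84*dd;go([*dp,86],1.776)
E
python3 -c "
from look import *
liner();out()"
```

```text
gp [552.7   2.4 192.6] yaw x 1.7737 z [ 0.002 -0.002 -1.   ] j [-0.06 -0.04  1.47 -0.    1.71 -0.26] F [-0.5 -0.7  0.4] open 56.2 gf 0.0 t 20.2
liner x@y90,yaw,z 4551 [563.809   1.762  83.09 ] 0.66 a [ 67.  126.1 127. ]
jacket a max [62.5 64. ]
shift [ 83.9  27.3 106.4] turn [ 0.0015  0.0027 -0.0023] t 20.2
side 85 front extent a [122.8 128.1 133.4] [([552.8, 132.4, 85.1], 0.46)]
scene 143 front extent a [126.9 129.  129.9] [([555.2, 131.6, 85.4], 0.44)]
```

```bash
python3 -m inch '[{"x":42,"y":14,"z":0,"rx":0,"ry":0,"rz":0,"fingers":60},{"x":84,"y":27,"z":0,"rx":0.001,"ry":0.002,"rz":-0.001,"fingers":60},{"x":84,"y":27,"z":20,"rx":0.001,"ry":0.002,"rz":-0.001,"fingers":60},{"x":84,"y":27,"z":40,"rx":0.001,"ry":0.002,"rz":-0.001,"fingers":60},{"x":84,"y":27,"z":50,"rx":0.001,"ry":0.002,"rz":-0.001,"fingers":60},{"x":84,"y":27,"z":50,"rx":0.001,"ry":0.002,"rz":-0.001,"fingers":60},{"x":84,"y":27,"z":50,"rx":0.001,"ry":0.002,"rz":-0.001,"fingers":60}]' 30 >/dev/null
python3 -c "
from look import *
where();go([562.8,90,86],1.775)"
```

```text
gp [562.2  91.5 143.1] yaw x 1.7761 z [ 0.001 -0.    -1.   ] j [ 0.1   0.01  1.5  -0.    1.63 -0.1 ] F [-0.6 -0.1  0. ] open 60.1 gf 0.0 t 21.1
shift [-1.6  0.4 57.1] turn [0.0012 0.0004 0.0011] t 21.1
```

```bash
python3 -m inch '[{"x":-1,"y":0.3,"z":20,"rx":0.001,"ry":0,"rz":0.001,"fingers":60},{"x":-1,"y":0.3,"z":40,"rx":0.001,"ry":0,"rz":0.001,"fingers":60},{"x":-1,"y":0.3,"z":57,"rx":0.001,"ry":0,"rz":0.001,"fingers":60},{"x":-1,"y":0.3,"z":57,"rx":0.001,"ry":0,"rz":0.001,"fingers":50},{"x":-1,"y":0.3,"z":57,"rx":0.001,"ry":0,"rz":0.001,"fingers":42},{"x":-1,"y":0.3,"z":57,"rx":0.001,"ry":0,"rz":0.001,"fingers":37},{"x":-1,"y":0.3,"z":57,"rx":0.001,"ry":0,"rz":0.001,"fingers":33},{"x":-1,"y":0.3,"z":57,"rx":0.001,"ry":0,"rz":0.001,"fingers":30}]' 25
python3 -c "
from look import *
where()"
```

```text
t: 21.9
ee_pos: [562.7, 91.0, 242.5]
tcp_rot: [[-0.203, 0.979, 0.002], [0.979, 0.203, -0.0], [-0.001, 0.002, -1.0]]
force: [-2.0, -0.4, 6.6]
opening: 35.2
grasp_force: 25.9
gp [563.1  90.9  87.5] yaw x 1.7757 z [ 0.002 -0.    -1.   ] j [ 0.1   0.04  1.57 -0.    1.53 -0.1 ] F [-2.  -0.4  6.6] open 35.2 gf 25.9 t 21.9
```

```bash
python3 -m inch '[{"x":0,"y":0,"z":-1,"rx":0,"ry":0,"rz":0,"fingers":20},{"x":0,"y":0,"z":-1,"rx":0,"ry":0,"rz":0,"fingers":20},{"x":4,"y":0,"z":-1,"rx":0,"ry":0,"rz":0,"fingers":20},{"x":8,"y":0,"z":-1,"rx":0,"ry":0,"rz":0,"fingers":20},{"x":12,"y":0,"z":-1,"rx":0,"ry":0,"rz":0,"fingers":20},{"x":15,"y":0,"z":-1,"rx":0,"ry":0,"rz":0,"fingers":20},{"x":15,"y":0,"z":-1,"rx":0,"ry":0,"rz":0,"fingers":20}]' 80 >/dev/null
python3 -c "
from look import *
where();out()"
```

```text
gp [559.4 106.4  86.7] yaw x 1.7766 z [ 0.  0. -1.] j [ 0.13  0.04  1.57  0.    1.53 -0.08] F [1.4 0.4 3.3] open 33.9 gf 79.4 t 22.6
side 76 front extent a [112.2 124.8 127.1] [([553.4, 147.0, 79.6], 0.45), ([589.3, -52.7, 84.3], 0.26)]
scene 92 front extent a [143.8 146.3 148. ] [([556.1, 149.7, 79.1], 0.48)]
```

```bash
python3 -m inch '[{"x":6,"y":0,"z":0,"rx":0,"ry":0,"rz":0,"fingers":20},{"x":12,"y":0,"z":0,"rx":0,"ry":0,"rz":0,"fingers":20},{"x":18,"y":0,"z":0,"rx":0,"ry":0,"rz":0,"fingers":20},{"x":24,"y":0,"z":0,"rx":0,"ry":0,"rz":0,"fingers":20},{"x":30,"y":0,"z":0,"rx":0,"ry":0,"rz":0,"fingers":20},{"x":37,"y":0,"z":-1,"rx":0,"ry":0,"rz":0,"fingers":20},{"x":45,"y":0,"z":-1,"rx":0,"ry":0,"rz":0,"fingers":20},{"x":45,"y":0,"z":-1,"rx":0,"ry":0,"rz":0,"fingers":20}]' 80 >/dev/null
python3 -c "
from look import *
where();out();go([495.5,332.5,140],.863)"
```

```text
gp [549.6 150.9  87.2] yaw x 1.7771 z [-0.001  0.    -1.   ] j [0.21 0.04 1.57 0.   1.53 0.  ] F [-0.6  0.7 -2.2] open 33.6 gf 79.5 t 23.6
side 149 front extent a [153.4 164.  175. ] [([542.1, 194.5, 85.1], 0.69)]
scene 136 front extent a [187.5 189.5 190.5] [([544.3, 193.4, 83.8], 0.69)]
shift [190.1 -16.4 -52.6] turn [-2.000e-04  6.000e-04  9.127e-01] t 23.8
```

The liner is out and held. I'll lift it and take a close look at the rack, this time with the arm settled.

```bash
python3 -m inch '[{"x":4,"y":0,"z":-20,"rx":0,"ry":0,"rz":0,"fingers":20},{"x":8,"y":0,"z":-45,"rx":0,"ry":0,"rz":0,"fingers":20},{"x":12,"y":0,"z":-75,"rx":0,"ry":0,"rz":0,"fingers":20},{"x":15,"y":0,"z":-100,"rx":0,"ry":0,"rz":0,"fingers":20},{"x":15,"y":0,"z":-110,"rx":0,"ry":0,"rz":0,"fingers":20},{"x":15,"y":0,"z":-110,"rx":0,"ry":0,"rz":0,"fingers":20}]' 80 | head -1
python3 -c "
from look import *
where();go([443.5,271.7,200],.863)"
```

```text
t: 24.4
gp [547.9 164.3 199.3] yaw x 1.7755 z [ 0.003  0.    -1.   ] j [ 0.23  0.01  1.4  -0.    1.72  0.03] F [-0.3 -0.1 -1.9] open 33.8 gf 79.8 t 24.4
shift [126.3 -79.9  -1. ] turn [ 0.0031 -0.0011  0.9125] t 24.4
```

```bash
python3 -m inch '[{"x":16,"y":-10,"z":0,"rx":0,"ry":0,"rz":0.114,"fingers":20},{"x":32,"y":-20,"z":0,"rx":0,"ry":0,"rz":0.228,"fingers":20},{"x":47,"y":-30,"z":0,"rx":0,"ry":0,"rz":0.342,"fingers":20},{"x":63,"y":-40,"z":0,"rx":0,"ry":0,"rz":0.456,"fingers":20},{"x":79,"y":-50,"z":0,"rx":0,"ry":0,"rz":0.57,"fingers":20},{"x":95,"y":-60,"z":0,"rx":0,"ry":0,"rz":0.684,"fingers":20},{"x":110,"y":-70,"z":0,"rx":0,"ry":0,"rz":0.8,"fingers":20},{"x":126,"y":-80,"z":0,"rx":0,"ry":0,"rz":0.912,"fingers":20}]' 80 | head -1
python3 -m inch '[{"x":0,"y":0,"z":0,"rx":0,"ry":0,"rz":0,"fingers":20},{"x":0,"y":0,"z":0,"rx":0,"ry":0,"rz":0,"fingers":20},{"x":0,"y":0,"z":0,"rx":0,"ry":0,"rz":0,"fingers":20},{"x":0,"y":0,"z":0,"rx":0,"ry":0,"rz":0,"fingers":20},{"x":0,"y":0,"z":0,"rx":0,"ry":0,"rz":0,"fingers":20}]' 80 | head -1
cat >> look.py <<'E'
def rack2():
    im,d=save('wrist','pics/wr.png');where()
    P=cloud('wrist',d)
    Q=[]
    for r in bot.trace('rack','wrist')[:2]:
        C=cloud('wrist',d,r['mask']);B=C[abs(C[:,2]-8.5)<4];rc=cv2.minAreaRect(B[:,:2].astype(np.float32));print('rack',round(r['p'],2),len(B),rc)
        for k,zz in(('V',25),):
            V=C[(C[:,2]>zz)&(C[:,2]<50)];print('raised pts',len(V))
        np.save('pics/rackpts.npy',C)
    for r in bot.trace('clean_liner','wrist')[:2]:
        C=cloud('wrist',d,r['mask']);m=(C[:,2]>48)&(C[:,2]<75);C=C[m];print('clean',round(r['p'],2),len(C),C.mean(0).round(1))
        if len(C)>200:
            q,e,ok=cyl(C,18,C[:,0].mean(),.863,45,C[:,1].mean());print(' fit x@y',C[:,1].mean().round(1),q.round(3),e.round(2),cv2.minAreaRect(C[ok,:2].astype(np.float32)))
    for n in('rack','clean_liner'):print(n,[(np.round(r['position'],1).tolist(),round(r['p'],2)) for r in bot.spot_point(n,'wrist')[:3]])
E
python3 -c "
from look import *
rack2()"
```

```text
t: 25.2
t: 25.7
gp [443.5 271.1 197.3] yaw x 0.8634 z [-0.    -0.001 -1.   ] j [ 0.48 -0.13  1.54 -0.    1.73  1.19] F [ 0.4  0.3 -1.4] open 33.7 gf 79.8 t 25.75
rack 0.74 8328 ((466.92401123046875, 357.50543212890625), (91.89899444580078, 149.95297241210938), 49.48634338378906)
raised pts 659
rack 0.67 217 ((353.58172607421875, 570.096923828125), (5.672584056854248, 37.73273468017578), 51.33407974243164)
raised pts 0
clean 0.58 5171 [438.9 380.2  60.6]
 fit x@y 380.2 [434.43    0.863  46.12 ] 0.4 ((434.32421875, 379.4941101074219), (105.25786590576172, 36.202388763427734), 49.52082824707031)
clean 0.2 0 [nan nan nan]
rack [([468.5, 357.0, -4.9], 0.91)]
clean_liner [([432.5, 378.2, 42.9], 0.88), ([435.9, 264.5, 192.5], 0.32)]look.py:61: RuntimeWarning: Mean of empty slice.
  C=cloud('wrist',d,r['mask']);m=(C[:,2]>48)&(C[:,2]<75);C=C[m];print('clean',round(r['p'],2),len(C),C.mean(0).round(1))
  ret = um.true_divide(
```

Rack fitted cleanly (92 x 150 mm, yaw 0.8637). The free lane's centre is at about (496.5,332.2). I'll go above it.

```bash
python3 -c "
from look import *
where();go([502.4,339,110],.8637)"
```

```text
gp [443.3 271.4 197.5] yaw x 0.8637 z [-0. -0. -1.] j [ 0.48 -0.13  1.54 -0.    1.73  1.19] F [-0.7 -0.1 -1.6] open 33.9 gf 79.8 t 25.95
shift [89.8  1.  87.5] turn [ 0.0001  0.0004 -0.    ] t 25.95
```

```bash
python3 -m inch '[{"x":25,"y":0,"z":0,"rx":0,"ry":0,"rz":0,"fingers":20},{"x":55,"y":1,"z":0,"rx":0,"ry":0,"rz":0,"fingers":20},{"x":80,"y":1,"z":20,"rx":0,"ry":0,"rz":0,"fingers":20},{"x":90,"y":1,"z":45,"rx":0,"ry":0,"rz":0,"fingers":20},{"x":90,"y":1,"z":70,"rx":0,"ry":0,"rz":0,"fingers":20},{"x":90,"y":1,"z":87,"rx":0,"ry":0,"rz":0,"fingers":20},{"x":90,"y":1,"z":87,"rx":0,"ry":0,"rz":0,"fingers":20},{"x":90,"y":1,"z":87,"rx":0,"ry":0,"rz":0,"fingers":20}]' 80 | head -1
python3 -m inch '[{"x":0,"y":0,"z":0,"rx":0,"ry":0,"rz":0,"fingers":20},{"x":0,"y":0,"z":0,"rx":0,"ry":0,"rz":0,"fingers":20}]' 80 | head -1
python3 -c "
from look import *
where();go([502.4,339,48.3],.8637)
c=np.array([496.5,332.2]);dd=np.array([np.cos(.8637),np.sin(.8637)]);n=np.array([dd[1],-dd[0]])
for cam in('side','scene'):
    im,d=save(cam,'pics/%s_r.png'%cam);P=cloud(cam,d);a=(P[:,:2]-c)@dd;b=(P[:,:2]-c)@n
    S=P[(abs(a)<75)&(abs(b)<25)&(P[:,2]>82)&(P[:,2]<128)];a=(S[:,:2]-c)@dd;ok=(abs(a+5)<0) | (a<-22)|(a>28)
    S=S[ok];a=a[ok];print(cam,len(S),'extent',np.percentile(a,[1,99]).round(1),'top z rear/front',np.percentile(S[a<-22,2],90).round(1),np.percentile(S[a>28,2],90).round(1),'b',((S[:,:2]-c)@n).mean().round(1))
"
```

```text
t: 26.75
t: 26.95
gp [503.1 339.6 112.6] yaw x 0.8637 z [ 0.003  0.001 -1.   ] j [ 0.54  0.12  1.44 -0.    1.58  1.24] F [-0.  -0.6 -1.1] open 33.6 gf 79.9 t 26.95
shift [-0.6 -0.  64.3] turn [ 0.0011 -0.0027 -0.    ] t 26.95
side 101 extent [-59.4  48.7] top z rear/front 125.9 124.4 b 0.2Traceback (most recent call last):
  File "<string>", line 8, in <module>
    S=S[ok];a=a[ok];print(cam,len(S),'extent',np.percentile(a,[1,99]).round(1),'top z rear/front',np.percentile(S[a<-22,2],90).round(1),np.percentile(S[a>28,2],90).round(1),'b',((S[:,:2]-c)@n).mean().round(1))
                                                                                                  ~~~~~~~~~~~~~^^^^^^^^^^^^^^^
    return _quantile_unchecked(
        a, q, axis, out, overwrite_input, method, keepdims, weights)
    return _ureduce(a,
                    func=_quantile_ureduce_func,
    ...<5 lines>...
                    overwrite_input=overwrite_input,
                    method=method)
    r = func(a, **kwargs)
    result = _quantile(arr,
                       quantiles=q,
    ...<2 lines>...
                       out=out,
                       weights=wgt)
    slices_having_nans = np.isnan(arr[-1, ...])
                                  ~~~^^^^^^^^^
IndexError: index -1 is out of bounds for axis 0 with size 0
```

```bash
python3 -m inch '[{"x":2,"y":0,"z":15,"rx":0.001,"ry":-0.002,"rz":0,"fingers":20},{"x":2,"y":0,"z":30,"rx":0.001,"ry":-0.002,"rz":0,"fingers":20},{"x":2,"y":0,"z":42,"rx":0.001,"ry":-0.002,"rz":0,"fingers":20},{"x":2,"y":0,"z":50,"rx":0.001,"ry":-0.002,"rz":0,"fingers":20},{"x":2,"y":0,"z":54,"rx":0.001,"ry":-0.002,"rz":0,"fingers":20},{"x":2,"y":0,"z":54,"rx":0.001,"ry":-0.002,"rz":0,"fingers":20},{"x":2,"y":0,"z":54,"rx":0.001,"ry":-0.002,"rz":0,"fingers":20}]' 80 | head -1
python3 -c "
from look import *
where()"
python3 -m inch '[{"x":0,"y":0,"z":2,"rx":0,"ry":0,"rz":0,"fingers":20},{"x":0,"y":0,"z":4,"rx":0,"ry":0,"rz":0,"fingers":20},{"x":0,"y":0,"z":6,"rx":0,"ry":0,"rz":0,"fingers":20},{"x":0,"y":0,"z":6,"rx":0,"ry":0,"rz":0,"fingers":20},{"x":0,"y":0,"z":6,"rx":0,"ry":0,"rz":0,"fingers":20}]' 80 | head -1
python3 -c "
from look import *
where()"
```

```text
t: 27.75
gp [503.6 340.7  56.9] yaw x 0.8638 z [-0.002 -0.001 -1.   ] j [0.54 0.16 1.5  0.   1.48 1.25] F [-0.5 -0.3 -1.1] open 33.3 gf 79.9 t 27.75
t: 28.25
gp [503.4 341.4  51.6] yaw x 0.8643 z [-0.001  0.    -1.   ] j [0.54 0.16 1.5  0.   1.47 1.25] F [-4.   2.   5.5] open 33.5 gf 80.9 t 28.25
```

One flank of the V has touched, pushing towards tool -y. I'll ease sideways and settle down.

```bash
python3 -m inch '[{"x":0,"y":-1,"z":0,"rx":0,"ry":0,"rz":0,"fingers":20},{"x":0,"y":-1.5,"z":1,"rx":0,"ry":0,"rz":0,"fingers":20},{"x":0,"y":-1.5,"z":1.5,"rx":0,"ry":0,"rz":0,"fingers":20},{"x":0,"y":-1.5,"z":1.5,"rx":0,"ry":0,"rz":0,"fingers":20}]' 80 | head -1
python3 -c "
from look import *
where();print(np.round(bot.state()['torque'],2))"
python3 -m inch '[{"x":0,"y":0,"z":1,"rx":0,"ry":0,"rz":0,"fingers":20},{"x":0,"y":0,"z":1.5,"rx":0,"ry":0,"rz":0,"fingers":20},{"x":0,"y":0,"z":1.5,"rx":0,"ry":0,"rz":0,"fingers":20}]' 80 | head -1
python3 -c "
from look import *
where();print(np.round(bot.state()['torque'],2))"
```

```text
t: 28.65
gp [502.9 341.7  51. ] yaw x 0.8637 z [ 0. -0. -1.] j [ 0.54  0.16  1.51 -0.    1.47  1.25] F [-2.8 -1.5  9.4] open 33.8 gf 81.3 t 28.65
[-0.06  0.4  -0.02]
t: 28.95
gp [503.  341.7  50.8] yaw x 0.8636 z [ 0.001 -0.    -1.   ] j [ 0.54  0.16  1.51 -0.    1.47  1.25] F [-6.4 -3.1 16.1] open 33.4 gf 81.8 t 28.95
[-0.36  0.87  0.05]
```

```bash
cat >> look.py <<'E'
def lanes():
    dd=np.array([np.cos(.8637),np.sin(.8637)]);n=np.array([dd[1],-dd[0]])
    for cam in('side','scene'):
        im,d=save(cam,'pics/%s_r.png'%cam);P=cloud(cam,d)
        for nm,c in(('mine',np.array([496.5,332.2])),('clean',np.array([437.3,382.8]))):
            a=(P[:,:2]-c)@dd;b=(P[:,:2]-c)@n;m=(abs(a)<75)&(abs(b)<22)&(P[:,2]>30)&(P[:,2]<72);S=P[m];a=a[m];b=b[m]
            o=[]
            for lo,hi in((-60,-40),(-40,-20),(-20,0),(0,20),(20,40),(40,60)):
                k=(a>lo)&(a<hi);o.append((int(k.sum()),np.percentile(S[k,2],92).round(1)) if k.sum()>3 else None)
            print(cam,nm,len(S),'ext',np.percentile(a,[1,99]).round(1) if len(a) else '',o)
E
python3 -c "
from look import *
lanes()"
```

```text
side mine 198 ext [-55.   43.9] [(74, np.float64(64.7)), (31, np.float64(67.8)), (36, np.float64(69.4)), (41, np.float64(68.2)), (12, np.float64(63.7)), (4, np.float64(60.1))]
side clean 212 ext [-63.7  43.9] [(63, np.float64(63.4)), (37, np.float64(66.2)), (33, np.float64(64.9)), (35, np.float64(65.7)), (27, np.float64(64.5)), (5, np.float64(61.0))]
scene mine 197 ext [-8.8 56.9] [None, None, (16, np.float64(66.3)), (42, np.float64(68.4)), (66, np.float64(66.6)), (73, np.float64(64.2))]
scene clean 215 ext [-57.2  49.8] [(18, np.float64(63.8)), (13, np.float64(66.3)), (36, np.float64(65.1)), (44, np.float64(63.9)), (46, np.float64(64.4)), (58, np.float64(65.0))]
```

Seated: its top is level with the clean liner's at both ends. I'll relieve the preload, open, and rise.

```bash
python3 -m inch '[{"x":0,"y":0,"z":-1.5,"rx":0,"ry":0,"rz":0,"fingers":20},{"x":0,"y":0,"z":-2,"rx":0,"ry":0,"rz":0,"fingers":30},{"x":0,"y":0,"z":-2,"rx":0,"ry":0,"rz":0,"fingers":36},{"x":0,"y":0,"z":-2,"rx":0,"ry":0,"rz":0,"fingers":40},{"x":0,"y":0,"z":-2,"rx":0,"ry":0,"rz":0,"fingers":48},{"x":0,"y":0,"z":-2,"rx":0,"ry":0,"rz":0,"fingers":56},{"x":0,"y":0,"z":-2,"rx":0,"ry":0,"rz":0,"fingers":56}]' 25
python3 -m inch '[{"x":0,"y":0,"z":-15,"rx":0,"ry":0,"rz":0,"fingers":56},{"x":0,"y":0,"z":-35,"rx":0,"ry":0,"rz":0,"fingers":56},{"x":0,"y":0,"z":-70,"rx":0,"ry":0,"rz":0,"fingers":56},{"x":-30,"y":0,"z":-110,"rx":0,"ry":0,"rz":0,"fingers":56},{"x":-60,"y":0,"z":-140,"rx":0,"ry":0,"rz":0,"fingers":56},{"x":-60,"y":0,"z":-150,"rx":0,"ry":0,"rz":0,"fingers":56},{"x":-60,"y":0,"z":-150,"rx":0,"ry":0,"rz":0,"fingers":56},{"x":-60,"y":0,"z":-150,"rx":0,"ry":0,"rz":0,"fingers":56}]' 25 | head -1
python3 - <<'E'
from look import *
where();lanes()
im,d=save('wrist','pics/wf.png')
P=cloud('wrist',d);dd=np.array([np.cos(.8637),np.sin(.8637)]);n=np.array([dd[1],-dd[0]])
for nm,c in(('mine',np.array([496.5,332.2])),('clean',np.array([437.3,382.8]))):
    a=(P[:,:2]-c)@dd;b=(P[:,:2]-c)@n;S=P[(abs(a)<70)&(abs(b)<20)&(P[:,2]>52)&(P[:,2]<75)]
    q,e,ok=cyl(S,18,c[0],.8637,45,c[1]);s=(S[:,:2]-c)@dd;print(nm,len(S),'x,yaw,z',q.round(3),e.round(2),'ext',np.percentile(s[ok],[0.5,99.5]).round(1),'pitch',np.polyfit(s[ok],S[ok,2],1).round(4))
for n_ in 'beaker jar acid_bottle screw_cap sample_pot rod'.split():
    print(n_,[(c,np.round(r['position']).tolist(),round(r['p'],2)) for c in('scene','side') for r in bot.spot_point(n_,c)[:1]])
E
```

```text
t: 29.75
ee_pos: [502.5, 341.7, 204.0]
tcp_rot: [[0.65, 0.76, -0.003], [0.76, -0.65, -0.002], [-0.003, -0.001, -1.0]]
force: [0.8, -0.5, 0.1]
opening: 56.2
grasp_force: 0.0
t: 30.55
gp [463.6 296.4 198.8] yaw x 0.8639 z [-0.003 -0.001 -1.   ] j [ 0.51 -0.04  1.46  0.    1.73  1.21] F [ 0.2 -0.5 -0.3] open 56.0 gf 0.0 t 30.55
side mine 224 ext [-56.   52.2] [(68, np.float64(62.0)), (38, np.float64(63.7)), (35, np.float64(65.0)), (28, np.float64(63.9)), (38, np.float64(65.1)), (16, np.float64(62.3))]
side clean 225 ext [-63.6  48.2] [(65, np.float64(63.9)), (42, np.float64(65.3)), (33, np.float64(65.8)), (26, np.float64(64.8)), (37, np.float64(64.3)), (13, np.float64(63.7))]
scene mine 270 ext [-48.5  56.5] [(25, np.float64(64.6)), (37, np.float64(64.9)), (44, np.float64(64.9)), (45, np.float64(65.1)), (44, np.float64(64.8)), (75, np.float64(65.6))]
scene clean 270 ext [-55.5  52.2] [(36, np.float64(64.1)), (39, np.float64(66.3)), (48, np.float64(65.1)), (43, np.float64(64.6)), (45, np.float64(64.8)), (58, np.float64(65.1))]
mine 4478 x,yaw,z [496.449   0.863  45.823] 0.39 ext [-49.9  53.5] pitch [9.00000e-04 6.08434e+01]
clean 4363 x,yaw,z [437.073   0.863  45.782] 0.41 ext [-56.3  47.3] pitch [9.00000e-04 6.08314e+01]
beaker [('scene', [652.0, 130.0, -0.0], 0.58), ('side', [658.0, 126.0, -1.0], 0.9)]
jar [('scene', [473.0, -15.0, -1.0], 0.76), ('side', [475.0, -19.0, 0.0], 0.81)]
acid_bottle [('scene', [716.0, -108.0, -1.0], 0.9), ('side', [713.0, -108.0, 1.0], 0.95)]
screw_cap [('scene', [689.0, 28.0, -2.0], 0.52), ('side', [685.0, 30.0, -2.0], 0.72)]
sample_pot [('scene', [327.0, -322.0, 5.0], 0.43), ('side', [327.0, -322.0, -1.0], 0.83)]
rod [('scene', [417.0, -415.0, 60.0], 0.5), ('side', [417.0, -418.0, 61.0], 0.63)]
```

The liner lies level in the free lane, the rod is home, and everything else is where it was.

```bash
python3 -c "
from bench import bot
print(bot.hand_in())"
```

```text
the job is handed in; nothing more can be done
None
```

The job is handed in: the liner was pressed out and now lies level in the rack's free lane, the rod is back on its rest as it lay, and the last look found the rest of the bench in place (spare jacket and spatula not rechecked).

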